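Lock the grooved plug into the rinse-water coupler

ROBOT

A 6-joint arm with a two-finger parallel gripper is mounted at the origin on the work surface. World frame = base frame: x ahead of the robot, y to its left, z up, the work surface at z = 0. Lengths are in mm, angles in rad, forces in N, time in s.
With the tool pointing down it reaches from about 325 to 1000 mm from the base axis. Payload 5.1 kg.
Tool frame: the origin (TCP) lies midway between the tips of the shut fingers; the grasp point (between the pads) lies 19 mm behind it (arm.pinch_z is the distance from the TCP to the grasp point, in mm); z points along the fingers, y is the direction in which the jaws open and shut (so a half turn about z gives the same grasp; the last joint's range is limited). The gripper opens to 85 mm and grips with 20 to 120 N. Pads are 22 mm wide; open, the fingers measure 114 mm over their backs; the gripper's body (76 mm by 85 mm) begins 54 mm behind the grasp point. The pads swing forward as they close: fully open they stand 13 mm farther back than shut.
Start: joints at [1.116, 0.124, 1.65, -0, 1.367, -0.083], TCP at [236.16, 605.568, 231.322] pointing down, gripper open.
Joint ranges: [-2.61, 2.61], [-1.02, 2.33], [0.03, 2.71], [-1.35, 4.49], [0.32, 2.68], [-2.91, 2.91]. Speed limits (rad/s): [2.57, 2.57, 3.14, 3.14, 3.14, 3.14].

INTERFACE

Orientations are given as a unit quaternion [x, y, z, w].
In Python, from plant import arm gives the robot as it stands. The module is installed in compiled form; this text tells all that it offers.
- The arm moves only by the shell command python3 -m jog 'ROWS' [OPENING] [FORCE]. ROWS is JSON, a list of rows, each an object with "offset": the shift along the tool's x, y, z each as a share of 0.03 m, from -1 to 1, a list of three; "turn": the turn about the tool's z as a share of 0.12 rad, from -1 to 1. In form: [{"offset": [x, y, z], "turn": turn}, ...]. A call has 1 to 20 rows; each row shifts and turns the commanded pose from where the row before left it, along the tool's axes as they then stand; what a row does not reach is not made up. A row lasts 1/12 s, in which the tool goes at most 41.7 mm and 7.16 degrees, less where a joint would pass 70% of its speed; a pose out of reach is approached as far as the arm can. A call with a number of a shift or a turn outside -1 to 1 is refused whole. A call with a gripper value outside its range is refused whole. OPENING is the opening, from 0 (shut) to 1 (fully open), set as the call begins (- or left out, the last holds). The fingers move at their own pace and stop on an object; FORCE is the grip in N (left out, the last holds). Time passes only in rows, so rows that do not move let the fingers close. It gives the time, the measured TCP pose, the force and the opening at its end, in the units of the state.
- arm.state(): the state, without advancing time (a new reading comes with each control period).
- arm.capture(name): name is "side" or "top" or "wrist"; returns the picture (400x640x3 uint8, red, green, blue); there is no depth.
- arm.get_calibration(name): a dict with "intrinsics" (3x3 intrinsics, pixels), "camera_from_world" (4x4, takes a point from world to camera coordinates); the wrist camera has in their place "T_tool_cam" (4x4, takes a point from camera to tool coordinates, whose origin is the TCP and whose axes are the flange's). Camera axes: x right, y up, looking along -z (the intrinsics and any distortion apply to the point x, -y, -z); pixel columns grow to the right and rows downward; lengths in mm; the calibration is good to about 2 mm. A picture is of the moment at which its call begins: read the wrist's pose just before it. get_calibration takes no time and is no camera call.
- arm.sign_off(): hands the job in, once; it reports no verdict.
The state is a dict: "t": time; "qpos": joint angles; "joint_velocities": joint speeds; "joint_efforts": joint torques, N m; "tcp_pos": TCP position; "orientation": TCP orientation; "ft_force": force on the tool from outside, world axes, zero at the start; "torque": the same for the moment, N m; "grip_width": opening from 0.0 (shut) to 1.0 (fully open).
Only numpy, scipy, OpenCV 4.12 (cv2) and the standard library are available. Lean on these libraries where they do the work, as an engineer would, in place of code of your own. Each camera call takes 0.05 s, during which the arm holds its last target.

TASK

Stand the grooved plug upright in the open mouth of the rinse-water coupler while both of its cam arms are still up. Then swing the two cam arms down together, neither getting far ahead of the other, until both are fully down and have drawn the plug's collar home against the rim, and let go. Work gently, without heavy force on the coupler or the plug, and leave the other things on the bench where they are.

Things in the scene. Friction and masses are not known exactly. Their poses are not given: they have to be found in the camera images.
- plug: Grooved plug, bare aluminium, loose, upright on the bench, round about z, about 220 g, 56 mm tall. Origin: centre of underside. From below: nose 38 mm dia. to 12.5 mm with a 4 mm foot chamfer, sloping shoulder to a groove of 27 mm dia. up to 34 mm, collar 44 mm dia. 34 to 38 mm, round grip stem 24 mm dia. 38 to 56 mm. Its groove tells it from the plain cap.
- plug_stem (a point): Point on the plug's axis halfway up its grip stem, 47 mm above the plug's underside, 9 mm below the top.
- coupler: Fixed aluminium coupler, mouth up, on a valve block. Origin: centre of its underside on the bench; z up; its two cam arms are on its +y and -y sides. Base plate 120 x 130 x 14 mm, round body 52 mm dia., rim at 120 mm; side outlet pipe at 42 mm height towards +x, out to 70 mm.
- mouth (a point): Centre of the coupler's mouth at rim level, 120 mm over the bench; z up, y towards the left arm. Bore 41 mm dia.; 30 mm below the rim lies a sprung gasket (about 4 N per mm). Put in, the plug's collar stands 3 to 4 mm above the rim and springs back if pressed; the arms' cams enter its groove as they come down and draw it to the rim and hold it.
- cam_left (a joint): Brass cam arm on the coupler's +y side, rad: 0 = fully up (pointing outwards, 40 degrees above level), 0.70 level, 1.745 fully down (60 degrees below level, firm stop). Pivot axis parallel to the coupler's x, 27 mm from its axis, 10 mm below the rim. Bar 14 mm wide, 7 mm thick. Stays where left; needs about 3 to 6 N near 20 mm from the pivot, both arms some 6 to 12 N, rising steeply at the stop; 30 N in all harms it.
- cam_right (a joint): The same arm on the -y side, mirrored, same values. A gripper opened wide, astride the plug in the plane of the arms, its finger tips 75 to 115 mm across, can press both arms down at once from above: the tips end about 20 mm below the pivots, outside the arms.
- cam_left_tip (a point): Centre of the round cross bar (11 mm dia., 18 mm long) at the left arm's end, 47 mm from its pivot.
- cam_right_tip (a point): Centre of the round cross bar (11 mm dia., 18 mm long) at the right arm's end, 47 mm from its pivot.
- plain_cap: A plain aluminium cap without a groove, not for this job: 47 mm diameter foot 26 mm tall, 54 mm collar, 24 mm stem, 50 mm tall over all. Origin: centre of the underside. Leave alone.
- wash_bottle: White plastic bottle 72 mm diameter, 170 mm tall. Origin under its centre. Leave alone.
- amber_bottle: Amber bottle 60 mm diameter, 120 mm tall. Origin under its centre. Leave alone.
- beaker: Clear beaker 76 mm diameter, 90 mm tall. Origin under its centre. Leave alone.
- brush: Bench brush lying on the bench, along its x. Leave alone.
- stain_box: Clear open box 90 x 90 x 50 mm. Origin under its centre. Leave alone.
- vial: White capped sample vial 28 mm diameter, 60 mm tall. Origin under its centre. Leave alone.
Mind the look-alikes: they are no part of the job. What is shaped like the plug but black, blue or green is not meant.

How it is judged (in metres and radians):
On the way:
1. the plug stands upright in the coupler's mouth, its collar within 6 mm of the rim, both cam arms still up (under 0.5 rad) (horizontal distance between plug and mouth below 0.004 m and angle between plug's own z axis and vertical below 0.08 rad and z of plug in the frame of mouth below -0.028 m and value of joint each of cam_left, cam_right below 0.5 rad), for 0.2 s.
At the end, for the whole second after the job is handed in: Both cam arms are fully down (over 1.69 of 1.745 rad), the plug stands upright in the mouth (within 4 mm of its axis, tilted under 0.08 rad) with its collar within 1.5 mm of the rim, at rest and released (horizontal distance between plug and mouth below 0.004 m and angle between plug's own z axis and vertical below 0.08 rad and z of plug in the frame of mouth below -0.0325 m and value of joint each of cam_left, cam_right above 1.69 rad and linear speed of plug below 0.02 m/s); the robot touches nothing.
It fails at once if one cam arm is brought down far ahead of the other (one past 1.2 rad while the other is still above 0.5 rad) ((value of joint cam_left above 1.2 rad and value of joint cam_right below 0.5 rad) or (value of joint cam_right above 1.2 rad and value of joint cam_left below 0.5 rad)).
It fails at once if the robot presses on the coupler or its arms with more than 32 N (contact force between the arm and coupler above 32 N).
It fails at once if the fingers press on the coupler or its arms with more than 32 N (contact force between the fingers and coupler above 32 N).
It fails at once if the plug is forced against the coupler with more than 50 N (contact force between plug and coupler above 50 N).
It fails at once if another thing on the bench is shifted by more than 30 mm (distance of any of plain_cap, wash_bottle, amber_bottle, beaker, brush, stain_box, vial from where it was at the start of the episode above 0.03 m).
It also fails if it takes over 72 s, if anything falls off the work surface, if the arm or the gripper's body presses on something with over 40 N, if the wrist force passes 120 N, or if a joint passes its speed limit or range.

## Working session

There is one attempt and no reset: what is moved stays moved. The work goes in short steps, Python scripts to look and compute and a shell command to move; the robot and the scene stay as the last step left them, time stands still between calls to the robot, and variables do not carry over. Pictures are saved under pics/ and viewed, and the job is handed in when it is done.

```bash
mkdir -p pics; python3 - <<'E'
from plant import arm
import cv2,numpy as np
print(arm.state())
for n in("side","top","wrist"):
    im=arm.capture(n); cv2.imwrite(f"pics/a_{n}.png",im[:,:,::-1]); c=arm.get_calibration(n); print(n,{k:np.round(v,4).tolist() if not isinstance(v,str) else v for k,v in c.items()})
E
```

```text
{'t': 0.0, 'qpos': array([ 1.11638282e+00,  1.24516647e-01,  1.65170294e+00,  5.79287964e-05,
        1.36749672e+00, -8.25769888e-02]), 'joint_velocities': array([-0.00033347,  0.00055762, -0.00219255,  0.00069865,  0.00156433,
       -0.00090746]), 'joint_efforts': array([ 1.66441525e-03, -4.23584747e+01, -3.65468681e+01,  1.91141498e-05,
        6.76866446e-03,  1.18827487e-05]), 'tcp_pos': array([235.88741693, 605.02037124, 230.02844712]), 'orientation': array([ 1.84854717e-01,  9.82765285e-01, -1.01625823e-03, -3.09027667e-04]), 'ft_force': array([1.12761813, 1.11160531, 0.07493041]), 'torque': array([-0.03645876,  0.04076325,  0.00149299]), 'grip_width': 1.0025444721786776}
side {'intrinsics': [[463.9476, 0.0, 314.789], [0.0, 463.9476, 194.9279], [0.0, 0.0, 1.0]], 'camera_from_world': [[-0.997, -0.0772, -0.011, 555.3399], [0.0391, -0.617, 0.786, -101.3099], [-0.0675, 0.7832, 0.6181, -1154.9736], [0.0, 0.0, 0.0, 1.0]]}
top {'intrinsics': [[381.5552, 0.0, 321.7582], [0.0, 381.5552, 200.1847], [0.0, 0.0, 1.0]], 'camera_from_world': [[0.0008, -1.0, 0.0002, -20.219], [0.993, 0.0008, 0.1184, -572.0303], [-0.1184, 0.0001, 0.993, -1053.217], [0.0, 0.0, 0.0, 1.0]]}
wrist {'intrinsics': [[293.6171, 0.0, 318.2314], [0.0, 293.6171, 198.2076], [0.0, 0.0, 1.0]], 'T_tool_cam': [[-0.0011, 0.959, 0.2833, 73.076], [1.0, 0.0011, 0.0003, 0.9199], [0.0, 0.2833, -0.959, -143.8274], [0.0, 0.0, 0.0, 1.0]]}
```

View pics/a_side.png

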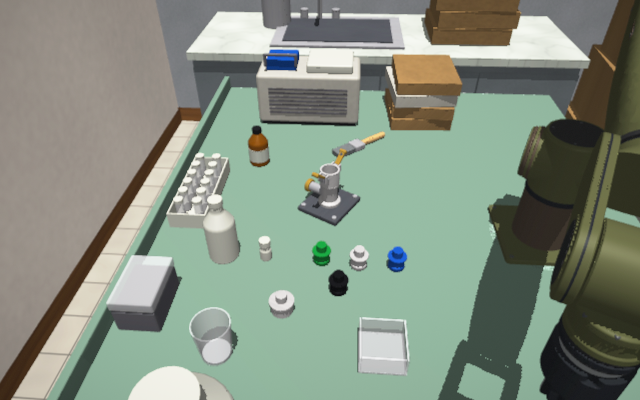

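View pics/a_top.png

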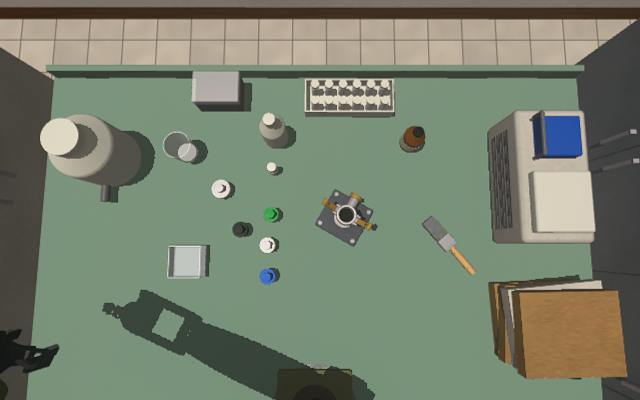

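View pics/a_wrist.png

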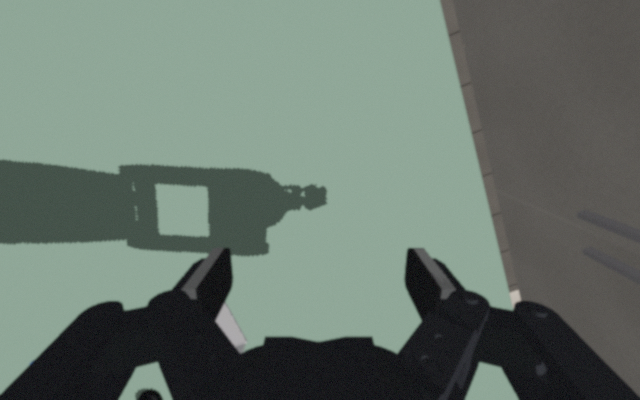

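```bash
cat > h.py <<'E'
import numpy as np,cv2
from plant import arm
from scipy.spatial.transform import Rotation as R
def cam(n,st=None):
    c=arm.get_calibration(n);K=np.array(c["intrinsics"])
    if n=="wrist":
        T=np.eye(4);T[:3,:3]=R.from_quat(st["orientation"]).as_matrix();T[:3,3]=st["tcp_pos"]
        return K,T@np.array(c["T_tool_cam"])
    return K,np.linalg.inv(np.array(c["camera_from_world"]))
def ray(C,px):
    K,W=C;d=np.array([(px[0]-K[0,2])/K[0,0],-(px[1]-K[1,2])/K[1,1],-1.]);d=W[:3,:3]@d
    return W[:3,3],d/np.linalg.norm(d)
def plane(C,px,z):
    o,d=ray(C,px);return o+d*(z-o[2])/d[2]
def proj(C,P):
    K,W=C;p=np.linalg.inv(W)@np.append(P,1);return np.array([K[0,2]-K[0,0]*p[0]/p[2],K[1,2]+K[1,1]*p[1]/p[2]])
def tri(obs):
    A=np.zeros((3,3));b=np.zeros(3);rs=[ray(*o) for o in obs]
    for o,d in rs:
        M=np.eye(3)-np.outer(d,d);A+=M;b+=M@o
    X=np.linalg.solve(A,b);return X,[float(np.linalg.norm(np.cross(X-o,d))) for o,d in rs]
def crop(im,x,y,w,h,s,name):
    cv2.imwrite("pics/"+name,cv2.resize(im[y:y+h,x:x+w,::-1],None,fx=s,fy=s,interpolation=cv2.INTER_CUBIC))
E
python3 - <<'E'
from h import *
s=cv2.imread("pics/a_side.png")[:,:,::-1];t=cv2.imread("pics/a_top.png")[:,:,::-1]
crop(t,210,175,180,110,4,"b_top.png");crop(s,260,130,150,140,4,"b_side.png")
T=cam("top");S=cam("side")
print(plane(T,(268,244),50),plane(S,(359,252),50),plane(T,(346,214),120),plane(S,(330,170),120))
print(plane(T,(221,188),45),tri([(T,(268,244)),(S,(359,250))]),tri([(T,(346,214)),(S,(330,170))]))
E
```

```text
[447.82556267 129.0088844   50.        ] [445.8150612  136.57640225  50.        ] [525.51256698 -83.07747252 120.        ] [523.19332144 -80.83851689 120.        ]
[605.23896901 265.51034231  45.        ] (array([446.80849075, 129.19010645,  49.02016795]), [1.0221775292030835, 1.0221775292030968]) (array([524.46347432, -83.15214045, 118.48082102]), [1.1708770485040778, 1.170877048504219])
```

View pics/b_top.png

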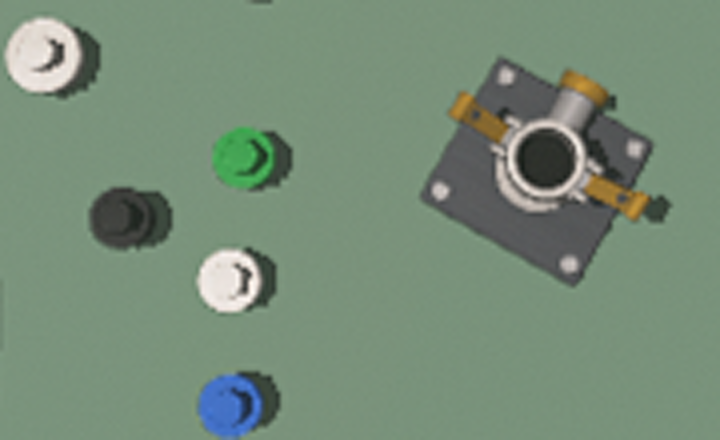

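View pics/b_side.png

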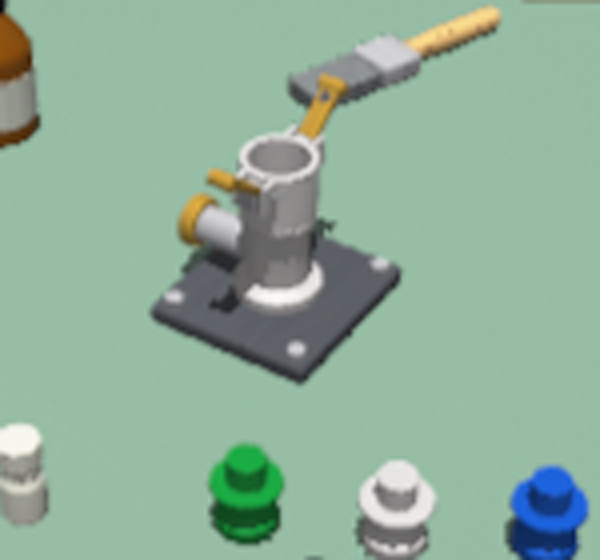

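The silvery plug is at top (268,244) / side (359,250), amid the green, blue and black look-alikes. The plain cap is at top (221,188). The coupler mouth is at top (346,214), and its arms point to about (326,202) and (370,226). I'll move the wrist camera over the plug.

```bash
python3 -m jog '[{"offset":[-0.68,-0.68,0],"turn":0},{"offset":[-0.68,-0.68,0],"turn":0},{"offset":[-0.68,-0.68,0],"turn":0},{"offset":[-0.68,-0.68,0],"turn":0},{"offset":[-0.68,-0.68,0],"turn":0},{"offset":[-0.68,-0.68,0],"turn":0},{"offset":[-0.68,-0.68,0],"turn":0},{"offset":[-0.68,-0.68,0],"turn":0},{"offset":[-0.68,-0.68,0],"turn":0},{"offset":[-0.68,-0.68,0],"turn":0},{"offset":[-0.68,-0.68,0],"turn":0},{"offset":[-0.68,-0.68,0],"turn":0},{"offset":[-0.68,-0.68,0],"turn":0},{"offset":[-0.68,-0.68,0],"turn":0},{"offset":[-0.68,-0.68,0],"turn":0},{"offset":[-0.68,-0.68,0],"turn":0},{"offset":[-0.68,-0.68,0],"turn":0},{"offset":[-0.68,-0.68,0],"turn":0},{"offset":[0,0,0],"turn":0},{"offset":[0,0,0],"turn":0}]'
python3 -m jog '[{"offset":[0,0,0],"turn":1},{"offset":[0,0,0],"turn":1},{"offset":[0,0,0],"turn":1},{"offset":[0,0,0],"turn":1},{"offset":[0,0,0],"turn":1},{"offset":[0,0,0],"turn":1},{"offset":[0,0,0],"turn":1},{"offset":[0,0,0],"turn":1},{"offset":[0,0,0],"turn":1},{"offset":[0,0,0],"turn":1},{"offset":[0,0,0],"turn":1},{"offset":[0,0,0],"turn":1},{"offset":[0,0,0],"turn":1},{"offset":[0,0,0],"turn":1},{"offset":[0,0,0],"turn":0},{"offset":[0,0,0],"turn":0}]' 0.6
cat > snap.py <<'E'
import sys
from h import *
import pickle
n=sys.argv[1]
st=arm.state();im=arm.capture("wrist");pickle.dump(st,open(f"pics/{n}.pkl","wb"));cv2.imwrite(f"pics/{n}.png",im[:,:,::-1])
M=R.from_quat(st["orientation"]).as_matrix()
print(st["t"],st["qpos"].round(3),st["tcp_pos"].round(2),M.round(3).tolist(),st["ft_force"].round(2))
E
python3 snap.py w1
```

```text
t: 1.82
tcp_pos: [445.0, 129.1, 231.0]
orientation: [0.186, 0.982, 0.0, -0.0]
ft_force: [-0.5, 0.1, 0.1]
grip_width: 1.0
t: 3.15
tcp_pos: [444.4, 131.0, 231.2]
orientation: [0.854, 0.52, -0.0, -0.0]
ft_force: [-0.1, 0.9, 0.0]
grip_width: 0.599
3.15 [ 0.17  -0.306  2.051  0.     1.397  0.647] [444.41 130.98 231.17] [[0.459, 0.889, -0.0], [0.889, -0.459, 0.0], [0.0, -0.0, -1.0]] [-0.11  0.95  0.02]
```

View pics/w1.png

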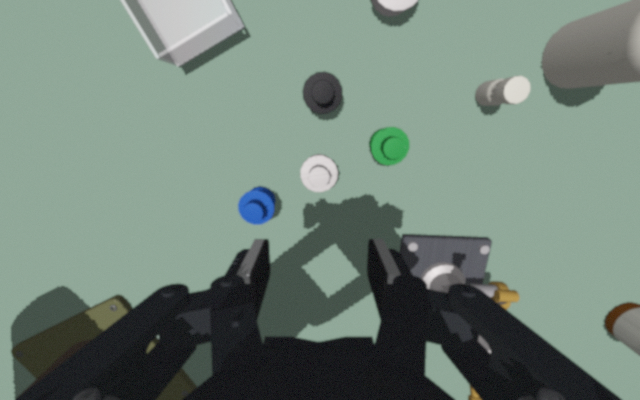

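The wrist picture shows the plug at (319,174), with the green, blue and black copies around it. Next I'll find its collar and stem by thresholding.

```bash
cat > plug.py <<'E'
from h import *
import pickle
def blob(im,x0,y0,r,thr=40):
    hsv=cv2.cvtColor(im,cv2.COLOR_BGR2HSV);m=((hsv[...,1]<45)&(hsv[...,2]>120)).astype(np.uint8)
    w=np.zeros_like(m);cv2.circle(w,(x0,y0),r,1,-1);m&=w
    cs,_=cv2.findContours(m,cv2.RETR_EXTERNAL,cv2.CHAIN_APPROX_NONE);c=max(cs,key=cv2.contourArea)
    return cv2.fitEllipse(cv2.convexHull(c)),cv2.contourArea(c),m
E
python3 - <<'E'
from plug import *
st=pickle.load(open("pics/w1.pkl","rb"));im=cv2.imread("pics/w1.png");C=cam("wrist",st)
e,a,m=blob(im,319,174,26);print(e,a)
t=cv2.imread("pics/a_top.png");et,at,mt=blob(t,268,244,14);print(et,at)
s=cv2.imread("pics/a_side.png");
print(plane(C,e[0],38),plane(cam("top"),et[0],38))
crop(im[:,:,::-1],280,140,80,70,8,"c1.png");crop(s[:,:,::-1],335,235,50,45,12,"c2.png");crop(t[:,:,::-1],250,225,40,40,12,"c3.png")
E
```

```text
((319.0, 174.0), (51.872440338134766, 51.872440338134766), 0.0) 2042.5
((268.028564453125, 244.02047729492188), (27.72585105895996, 27.892513275146484), 51.31521987915039) 402.0
[445.32389906 133.62385084  38.        ] [447.81945845 130.60512767  38.        ]
```

View pics/c1.png

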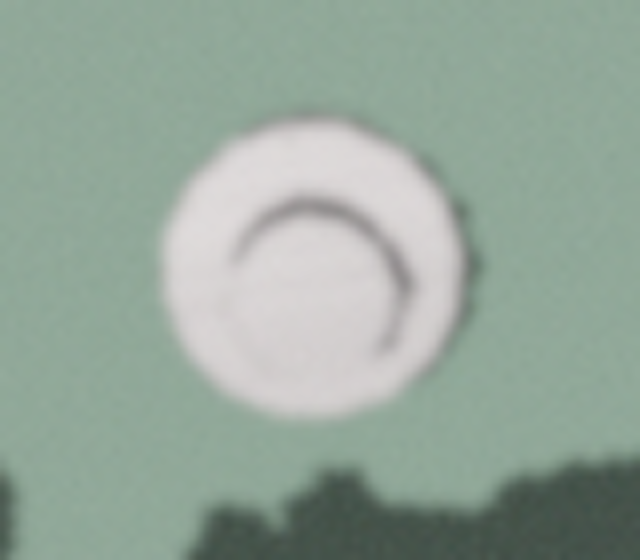

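View pics/c2.png

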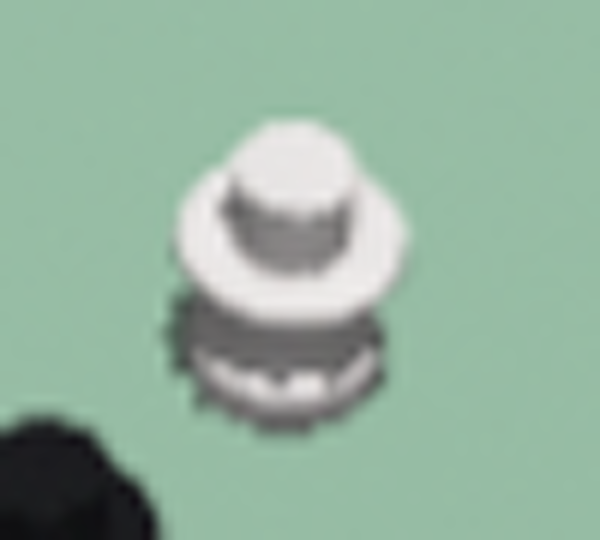

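View pics/c3.png

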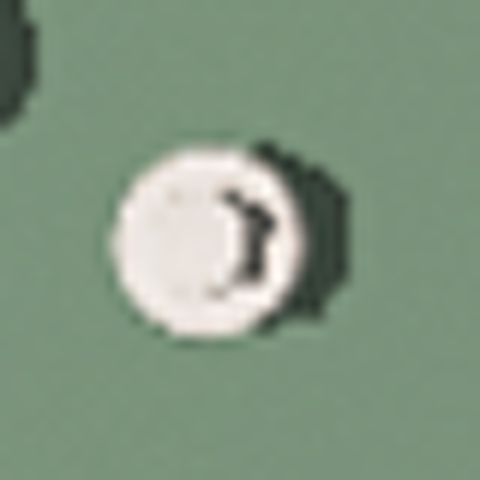

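```bash
sed -i 's/hsv\[...,1\]<45/hsv[...,1]<25/' plug.py; python3 - <<'E'
from plug import *
st=pickle.load(open("pics/w1.pkl","rb"));im=cv2.imread("pics/w1.png");C=cam("wrist",st);T=cam("top");S=cam("side")
e,a,m=blob(im,319,174,26);print(e,a)
t=cv2.imread("pics/a_top.png");et,at,mt=blob(t,268,244,14);print(et,at)
print(plane(C,e[0],38),plane(T,et[0],38))
w=(318.9,175.8);s=(358.9,248.3);c=(358.9,254.9)
print("stem top",tri([(C,w),(S,s)]),"collar",tri([(C,e[0]),(S,c)]),tri([(C,e[0]),(T,et[0])]),tri([(C,e[0]),(T,et[0]),(S,c)]))
print(plane(S,c,38), plane(C,w,56))
E
```

```text
((318.5573425292969, 173.0679931640625), (38.97296905517578, 39.181217193603516), 93.33814239501953) 1155.5
((266.841064453125, 244.72866821289062), (15.520807266235352, 15.865175247192383), 173.21798706054688) 178.5
[445.37329042 134.84528837  38.        ] [445.84703842 133.89533069  38.        ]
stem top (array([446.53998722, 136.23274315,  61.2982022 ]), [0.03944490756243614, 0.03944490756240532]) collar (array([445.50918572, 135.06929677,  39.22018944]), [0.02134236680158518, 0.02134236680153948]) (array([445.50590192, 134.32731934,  35.7062711 ]), [0.3616788272360558, 0.36167882723605643]) (array([445.5717422 , 134.29947907,  38.15074333]), [0.5960894304202794, 0.5032334355401492, 0.21683779454267665])
[445.47563483 133.86945047  38.        ] [445.98538067 135.21580246  56.        ]
```

```bash
python3 -m jog '[{"offset":[0.06,-0.01,0.6],"turn":0},{"offset":[0.06,-0.01,0.6],"turn":0},{"offset":[0,0,0.6],"turn":0},{"offset":[0,0,0.6],"turn":0},{"offset":[0,0,0.6],"turn":0},{"offset":[0,0,0.6],"turn":0},{"offset":[0,0,0],"turn":0},{"offset":[0,0,0],"turn":0}]'
python3 snap.py w2
python3 - <<'E'
from plug import *
st=pickle.load(open("pics/w2.pkl","rb"));im=cv2.imread("pics/w2.png");C=cam("wrist",st)
p=proj(C,np.array([445.5,134.5,38]));print(p)
e,a,m=blob(im,int(p[0]),int(p[1]),42);print(e,a,plane(C,e[0],38))
C1=cam("wrist",pickle.load(open("pics/w1.pkl","rb")));print(tri([(C,e[0]),(C1,(318.56,173.07))]))
E
```

```text
t: 3.87
tcp_pos: [445.1, 133.6, 122.5]
orientation: [0.855, 0.519, -0.001, -0.001]
ft_force: [0.4, -0.7, -0.2]
grip_width: 0.603
3.8667 [ 0.176 -0.201  2.155  0.     1.19   0.655] [445.11 133.64 122.47] [[0.461, 0.887, -0.003], [0.887, -0.461, -0.0], [-0.002, -0.002, -1.0]] [ 0.35 -0.69 -0.18]
[319.84451837 203.31212156]
((319.5301818847656, 200.20591735839844), (52.515968322753906, 55.149681091308594), 82.41048431396484) 2095.0 [446.49286716 136.96680838  38.        ]
(array([443.13288778, 130.44753503,  13.94512299]), [0.0201907466170276, 0.0201907466169557])
```

View pics/w2.png

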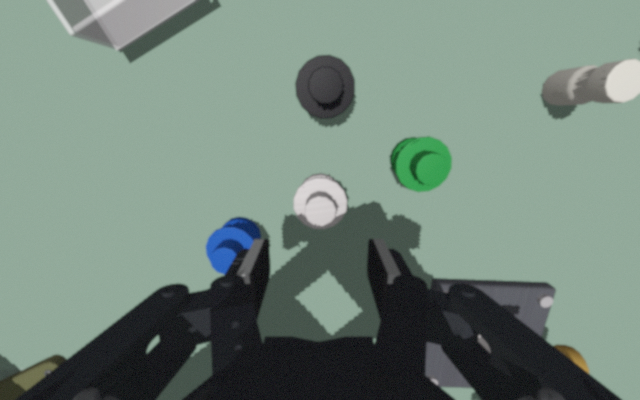

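```bash
python3 -m jog '[{"offset":[0.07,-0.01,0.5],"turn":0},{"offset":[0,0,0.5],"turn":0},{"offset":[0,0,0.5],"turn":0},{"offset":[0,0,0.5],"turn":0},{"offset":[0,0,0.4],"turn":0},{"offset":[0,0,0.3],"turn":0},{"offset":[0,0,0],"turn":0},{"offset":[0,0,0],"turn":0}]'
python3 snap.py w3; python3 -c "
from h import *
s=arm.capture('side');crop(s,300,190,120,100,6,'d1.png')"
```

```text
t: 4.58
tcp_pos: [447.3, 135.7, 43.1]
orientation: [0.855, 0.518, 0.0, 0.0]
ft_force: [-0.2, -0.8, -0.9]
grip_width: 0.602
4.5833 [ 0.18  -0.082  2.201 -0.     1.022  0.66 ] [447.28 135.66  43.08] [[0.462, 0.887, 0.001], [0.887, -0.462, 0.0], [0.001, 0.001, -1.0]] [-0.22 -0.77 -0.87]
```

View pics/w3.png

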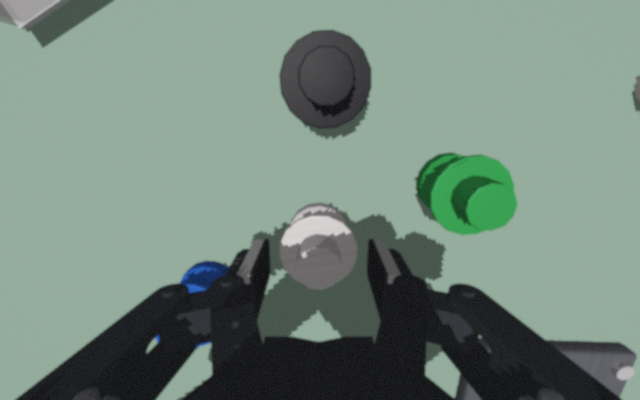

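View pics/d1.png

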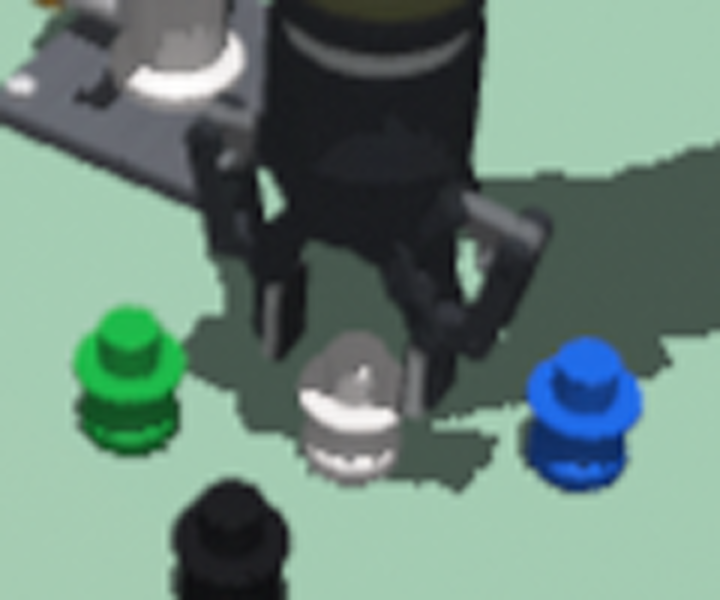

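The fingers straddle the plug, whose collar is centred near (319,251) in the wrist view. I'll check its offset before closing.

```bash
python3 - <<'E'
from plug import *
st=pickle.load(open("pics/w3.pkl","rb"));C=cam("wrist",st);M=R.from_quat(st["orientation"]).as_matrix()
for px,z in (((318.8,250.5),38),((321,262),56)):
    P=plane(C,px,z);print(P,M.T@(P-st["tcp_pos"]))
E
python3 - <<'E'
from h import *
crop(cv2.imread("pics/w3.png")[:,:,::-1],260,190,120,110,6,"d2.png")
E
```

```text
[445.81674299 134.68434008  38.        ] [-1.54633547 -0.84905973  5.08280457]
[448.00170012 136.59336034  56.        ] [  1.16574035   0.21765978 -12.91511615]
```

View pics/d2.png

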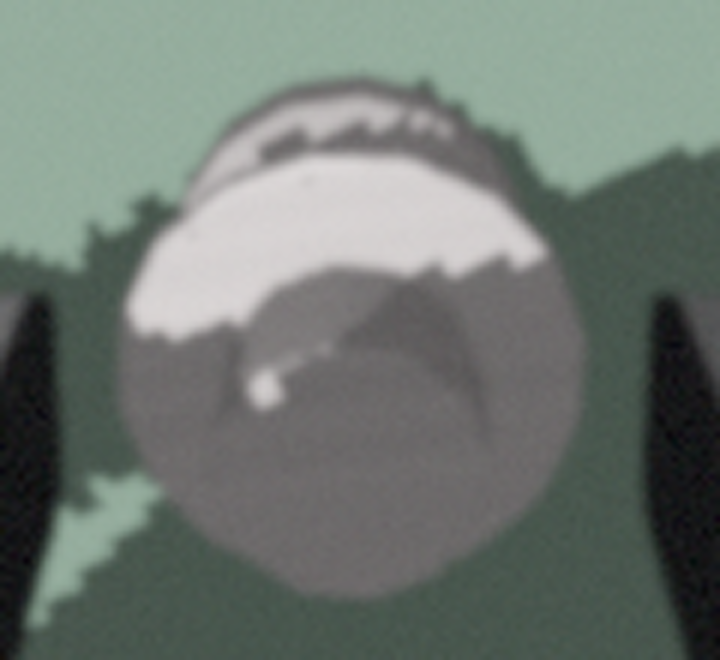

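```bash
python3 -m jog '[{"offset":[0,0,0.05],"turn":0},{"offset":[0,0,0],"turn":0},{"offset":[0,0,0],"turn":0},{"offset":[0,0,0],"turn":0},{"offset":[0,0,0],"turn":0},{"offset":[0,0,0],"turn":0},{"offset":[0,0,0],"turn":0},{"offset":[0,0,0],"turn":0}]' 0 40
python3 snap.py w4; python3 -c "
from h import *
s=arm.capture('side');crop(s,300,190,120,100,6,'d3.png')"
```

```text
t: 5.35
tcp_pos: [447.4, 135.7, 41.6]
orientation: [0.855, 0.518, 0.001, 0.0]
ft_force: [0.5, 0.3, 5.7]
grip_width: 0.261
5.35 [ 0.18  -0.08   2.202  0.     1.019  0.66 ] [447.36 135.67  41.63] [[0.463, 0.887, 0.001], [0.887, -0.463, 0.0], [0.001, 0.001, -1.0]] [0.51 0.29 5.75]
```

View pics/w4.png

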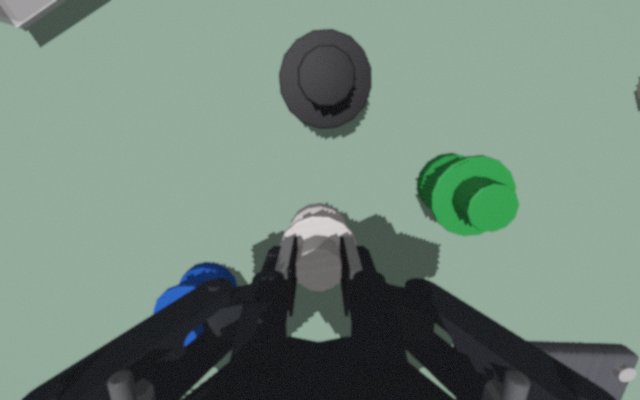

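View pics/d3.png

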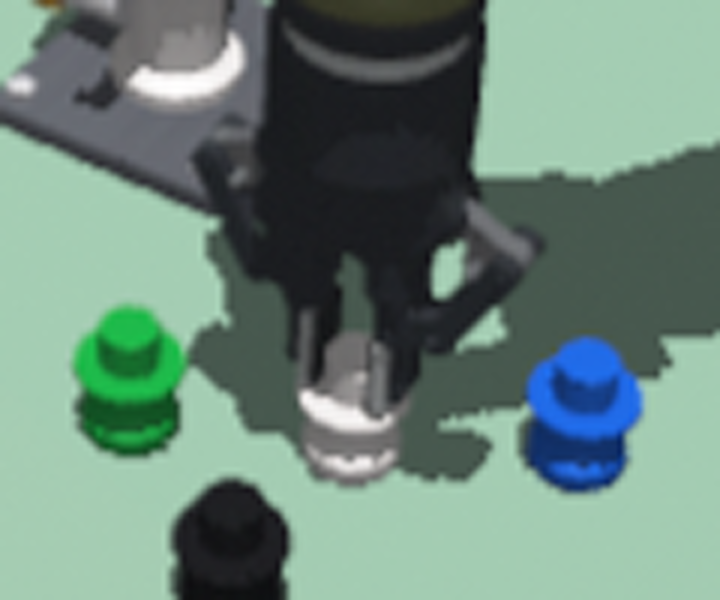

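```bash
python3 -m jog '[{"offset":[0,0,-0.2],"turn":0},{"offset":[0,0,-0.6],"turn":0},{"offset":[0,0,-0.7],"turn":0},{"offset":[0,0,-0.7],"turn":0},{"offset":[0,0,-0.7],"turn":0},{"offset":[0,0,-0.7],"turn":0},{"offset":[0,0,-0.7],"turn":0},{"offset":[0,0,-0.7],"turn":0},{"offset":[0,0,-0.7],"turn":0},{"offset":[0,0,-0.7],"turn":0},{"offset":[0,0,-0.3],"turn":0},{"offset":[0,0,0],"turn":0}]'
python3 -m jog '[{"offset":[-0.4,0.3,0],"turn":0},{"offset":[-0.7,0.54,0],"turn":0},{"offset":[-0.7,0.54,0],"turn":0},{"offset":[-0.7,0.54,0],"turn":0},{"offset":[-0.7,0.54,0],"turn":0},{"offset":[-0.7,0.54,0],"turn":0},{"offset":[-0.7,0.54,0],"turn":0},{"offset":[-0.7,0.54,0],"turn":0},{"offset":[-0.7,0.54,0],"turn":0},{"offset":[-0.7,0.54,0],"turn":0},{"offset":[-0.5,0.4,0],"turn":0},{"offset":[0,0,0],"turn":0},{"offset":[0,0,0],"turn":0},{"offset":[0,0,0],"turn":0}]'
python3 snap.py w5
```

```text
t: 6.45
tcp_pos: [447.7, 135.7, 244.1]
orientation: [0.855, 0.518, 0.002, 0.001]
ft_force: [-0.1, 0.6, -1.1]
grip_width: 0.257
t: 7.62
tcp_pos: [493.9, -132.5, 240.1]
orientation: [0.855, 0.518, -0.001, -0.001]
ft_force: [0.2, 0.1, -1.8]
grip_width: 0.258
7.6167 [-0.367 -0.192  1.943  0.     1.393  0.114] [ 493.86 -132.49  240.1 ] [[0.463, 0.887, -0.003], [0.887, -0.463, 0.001], [0.0, -0.003, -1.0]] [ 0.22  0.12 -1.83]
```

View pics/w5.png

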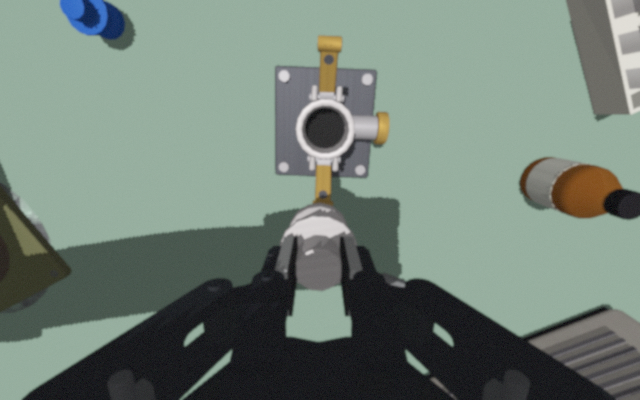

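The mouth shows up at (325,129), with the arms running vertically in the image and the far tip at (330,43). The plug is held straight at (319,252). I'll measure the rim now and again from a second place.

```bash
cat > rim.py <<'E'
from plug import *
def bore(n,x0,y0,r):
    st=pickle.load(open(f"pics/{n}.pkl","rb"));im=cv2.imread(f"pics/{n}.png");C=cam("wrist",st)
    g=cv2.cvtColor(im,cv2.COLOR_BGR2GRAY);hsv=cv2.cvtColor(im,cv2.COLOR_BGR2HSV)
    w=np.zeros_like(g);cv2.circle(w,(x0,y0),r,1,-1)
    # white rim ring -> its hole is the bore at rim level
    m=((g>130)&(hsv[...,1]<40)).astype(np.uint8)&w
    cs,h=cv2.findContours(m,cv2.RETR_CCOMP,cv2.CHAIN_APPROX_NONE)
    out=[]
    for i,c in enumerate(cs):
        if len(c)>40: out.append((int(h[0][i][3]),cv2.contourArea(c),cv2.fitEllipse(c)))
    cv2.imwrite(f"pics/{n}_m.png",cv2.resize((m*120+g//3)[y0-60:y0+60,x0-60:x0+60],None,fx=5,fy=5))
    return st,C,out
E
python3 - <<'E'
from rim import *
st,C,out=bore("w5",325,129,34)
for o in out: print(o, plane(C,o[2][0],120))
E
```

```text
(-1, 3120.0, ((325.61865234375, 128.69996643066406), (61.171180725097656, 66.17007446289062), 8.992865562438965)) [525.27792911 -83.0413807  120.        ]
(0, 1666.0, ((324.6399230957031, 128.38034057617188), (45.443214416503906, 46.76482009887695), 28.995912551879883)) [524.64329247 -82.40152276 120.        ]
```

View pics/w5_m.png

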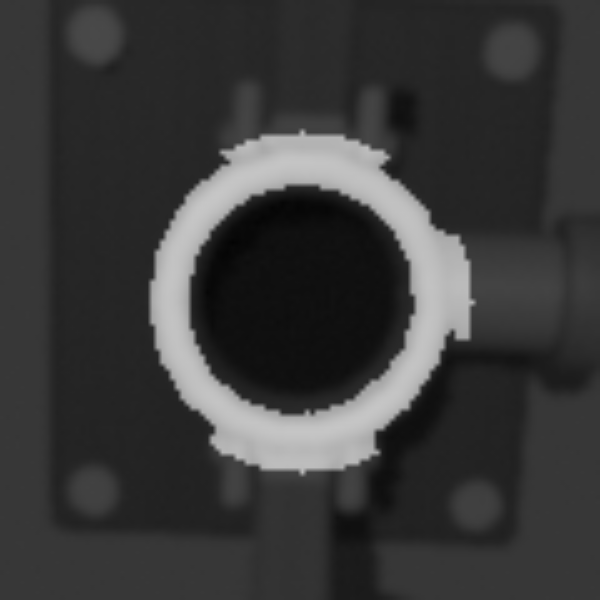

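```bash
python3 -m jog '[{"offset":[0.5,0.06,0],"turn":0},{"offset":[0.5,0.06,0],"turn":0},{"offset":[0,0,0],"turn":0},{"offset":[0,0,0],"turn":0},{"offset":[0,0,0],"turn":0}]'
python3 snap.py w6
python3 - <<'E'
from rim import *
st5,C5,o5=bore("w5",325,129,34);st,C,out=bore("w6",323,163,34)
for o in out: print(o, plane(C,o[2][0],120))
h=[o for o in out if o[0]>=0][0][2][0]
print(tri([(C5,(324.64,128.38)),(C,h)]))
P=plane(C5,(330,43.5),140);print("tip",P, np.degrees(np.arctan2(P[1]+82.4,P[0]-524.6)))
E
```

```text
t: 8.08
tcp_pos: [511.4, -107.7, 241.6]
orientation: [0.855, 0.519, -0.0, -0.0]
ft_force: [0.9, -0.7, -1.4]
grip_width: 0.26
8.0833 [-0.31  -0.168  1.92  -0.     1.39   0.17 ] [ 511.38 -107.71  241.59] [[0.462, 0.887, -0.001], [0.887, -0.462, -0.0], [-0.0, -0.0, -1.0]] [ 0.92 -0.66 -1.38]
(-1, 3010.5, ((321.4733581542969, 161.60118103027344), (60.48670959472656, 65.53272247314453), 29.551162719726562)) [526.34725621 -82.70309833 120.        ]
(0, 1512.0, ((319.6044616699219, 162.15830993652344), (43.36976623535156, 44.485877990722656), 62.802738189697266)) [524.60570498 -82.36962846 120.        ]
(array([524.62333163, -82.3915382 , 119.9519349 ]), [0.025763303832439476, 0.025763303832551498])
tip [556.78811652 -28.04877564 140.        ] 59.364951344741755
```

View pics/w6.png

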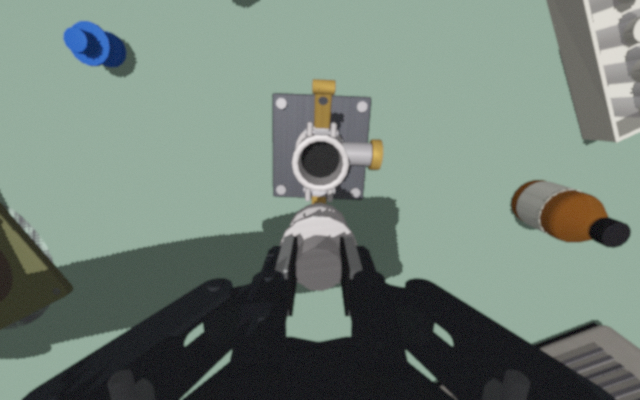

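```bash
python3 - <<'E'
from plug import *
a=arm.get_calibration("wrist");b=arm.get_calibration("wrist")
print(np.array(a["T_tool_cam"]).round(4).tolist(),np.abs(np.array(a["T_tool_cam"])-np.array(b["T_tool_cam"])).max())
st=pickle.load(open("pics/w3.pkl","rb"));C=cam("wrist",st);M=R.from_quat(st["orientation"]).as_matrix();print(M.round(4),st)
P=plane(C,(318.8,250.5),38);print(P,M.T@(P-st["tcp_pos"]),proj(C,P))
im=cv2.imread("pics/w6.png")[:,:,::-1];crop(im,260,190,120,110,6,"e1.png")
S=cam("side");T=cam("top")
crop(arm.capture("side"),270,80,130,110,6,"e2.png")
print(arm.state()["tcp_pos"])
E
```

```text
[[-0.0011, 0.9589, 0.2836, 72.9439], [1.0, 0.001, 0.0006, -1.0401], [0.0003, 0.2836, -0.9589, -143.8261], [0.0, 0.0, 0.0, 1.0]] 0.0
[[ 4.624e-01  8.867e-01  8.000e-04]
 [ 8.867e-01 -4.624e-01  1.000e-04]
 [ 5.000e-04  7.000e-04 -1.000e+00]] {'t': 4.5833, 'qpos': array([ 1.79562167e-01, -8.23956556e-02,  2.20094522e+00, -1.17143103e-05,
        1.02220486e+00,  6.60237072e-01]), 'joint_velocities': array([-0.00077152, -0.01371843, -0.01254603, -0.00041034, -0.00163466,
        0.00080273]), 'joint_efforts': array([ 3.44313914e-03, -2.64515680e+01, -3.03139186e+01,  5.71389336e-06,
        8.99294129e-03, -2.43294322e-03]), 'tcp_pos': array([447.28037328, 135.66216119,  43.08415287]), 'orientation': array([8.55094158e-01, 5.18472570e-01, 3.89641262e-04, 1.54465693e-04]), 'ft_force': array([-0.22265098, -0.76954289, -0.87154771]), 'torque': array([ 0.04499797,  0.01724818, -0.01686412]), 'grip_width': 0.6017365503934835}
[445.8140163 134.684672   38.       ] [-1.5473019  -0.85163091  5.08280237] [318.8 250.5]
[ 511.36891582 -108.22293834  241.73829412]
```

View pics/e1.png

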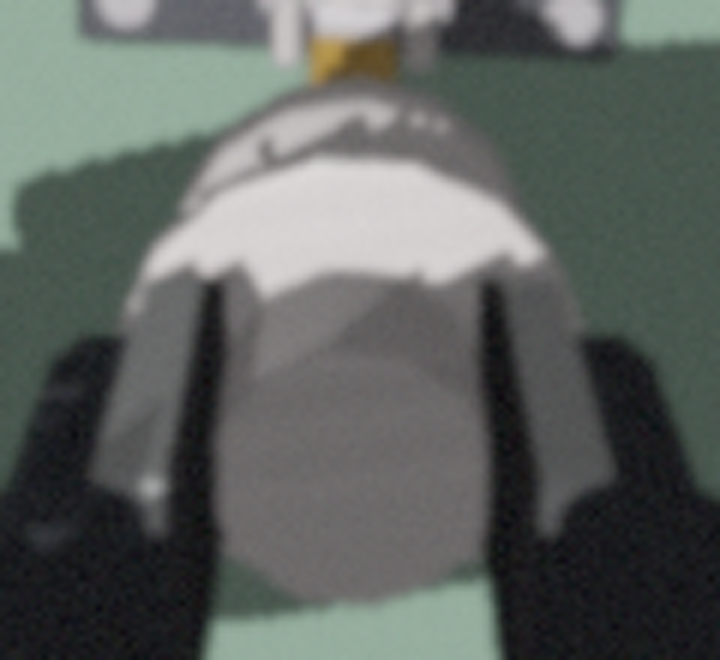

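View pics/e2.png

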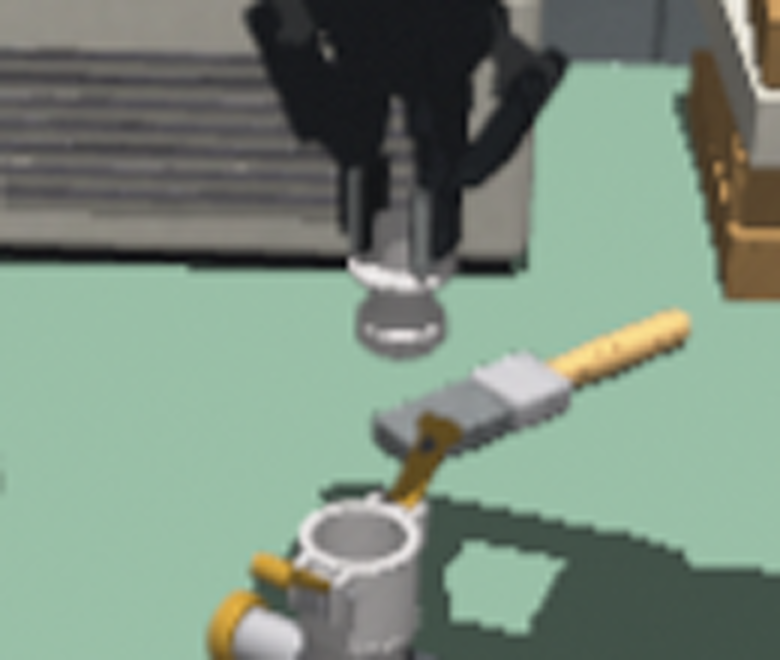

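Each process returns a slightly different calibration, about 2 mm apart, so I'll rely on the plug and mouth as seen in one picture. From that, the plug needs to move about +31 mm in tool x and +1.3 mm in tool y. I'll go over the mouth and check with the fixed cameras.

```bash
python3 -m jog '[{"offset":[0.34,0.015,0],"turn":0},{"offset":[0.35,0.015,0],"turn":0},{"offset":[0.34,0.013,0],"turn":0},{"offset":[0,0,0.5],"turn":0},{"offset":[0,0,0.5],"turn":0},{"offset":[0,0,0.3],"turn":0},{"offset":[0,0,0],"turn":0},{"offset":[0,0,0],"turn":0},{"offset":[0,0,0],"turn":0}]'
python3 snap.py w7
python3 - <<'E'
from h import *
s=arm.capture("side");t=arm.capture("top")
cv2.imwrite("pics/s7.png",s[:,:,::-1]);cv2.imwrite("pics/t7.png",t[:,:,::-1])
crop(s,280,110,100,90,8,"f1.png");crop(t,300,160,100,90,8,"f2.png");print(arm.state()["tcp_pos"])
E
```

```text
t: 8.93
tcp_pos: [527.7, -81.3, 203.6]
orientation: [0.855, 0.518, 0.0, 0.0]
ft_force: [-0.0, -0.7, -1.4]
grip_width: 0.255
8.9333 [-0.254 -0.116  1.938  0.     1.319  0.227] [527.71 -81.35 203.65] [[0.463, 0.887, 0.001], [0.887, -0.463, -0.0], [0.0, 0.001, -1.0]] [-0.04 -0.67 -1.39]
[527.75005149 -81.55960592 203.97993531]
```

View pics/f1.png

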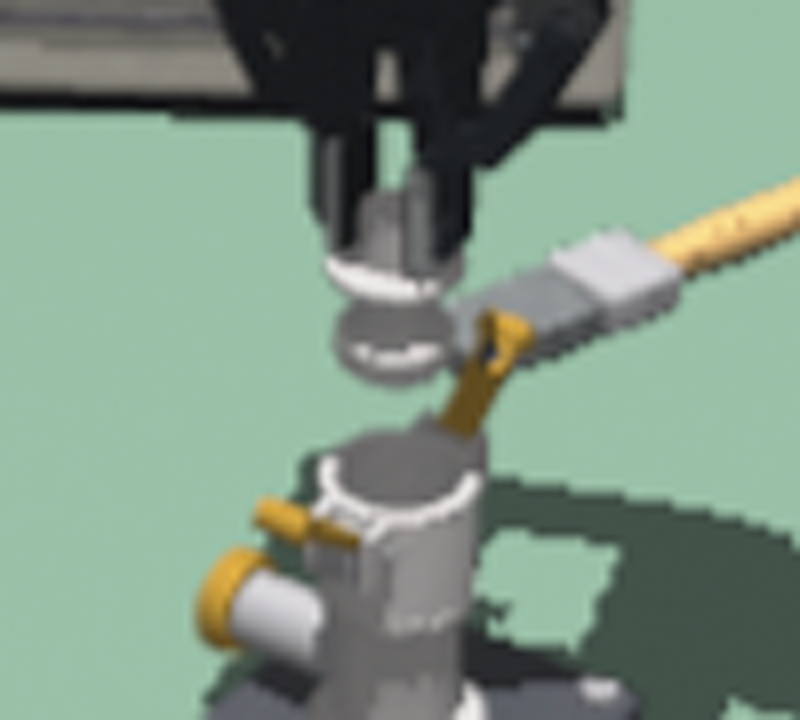

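View pics/w7.png

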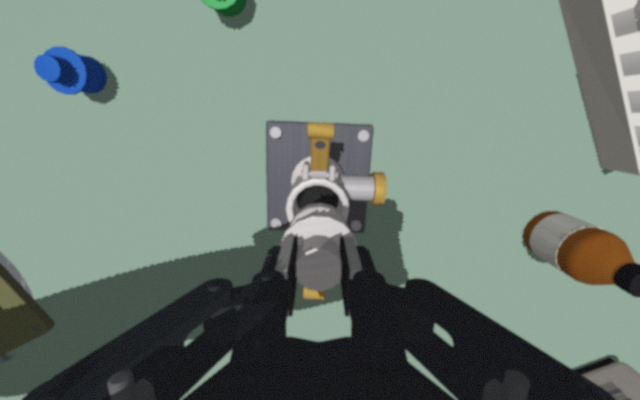

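View pics/f2.png

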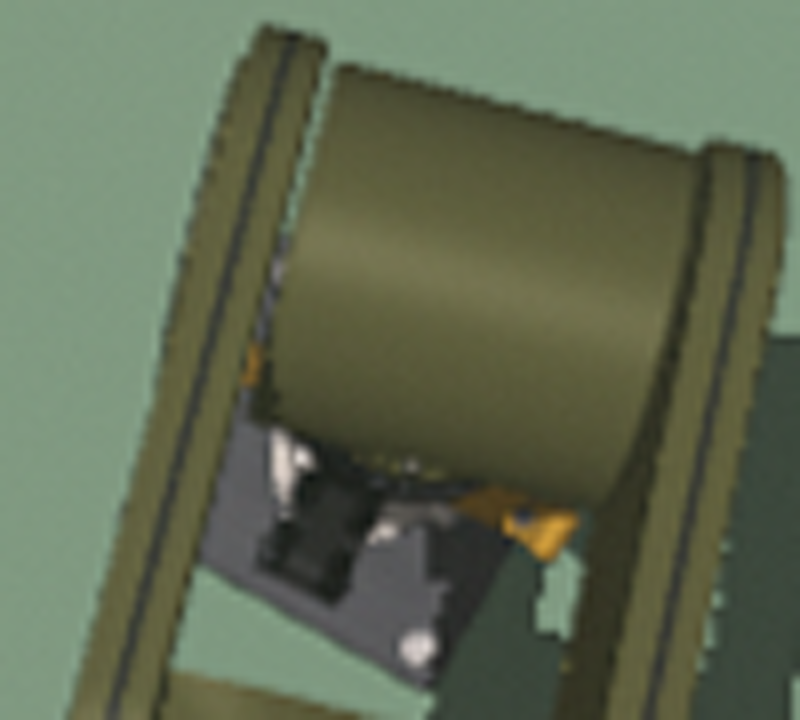

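```bash
python3 - <<'E'
from plug import *
S=cam("side");T=cam("top")
m=np.array([525.,-82.5,120])
for z in (120,163,174,200): print(z,proj(S,np.array([525,-82.5,z])).round(2))
crop(cv2.imread("pics/w7.png")[:,:,::-1],265,150,110,130,6,"f3.png")
st=pickle.load(open("pics/w7.pkl","rb"));C=cam("wrist",st)
# predicted rim outer circle pixels in w7 for mouth at (525,-82.5)
for r in (20.5,26):
    q=np.array([proj(C,m+[r*np.cos(a),r*np.sin(a),0]) for a in np.linspace(0,6.28,60)]);print(r,q.min(0),q.max(0))
E
```

```text
120 [329.32 169.6 ]
163 [329.47 155.43]
174 [329.51 151.7 ]
200 [329.6  142.71]
20.5 [292.15040441 183.10454771] [342.41547731 230.87229392]
26 [285.40640916 176.33275368] [349.1679538  236.93794215]
```

View pics/f3.png

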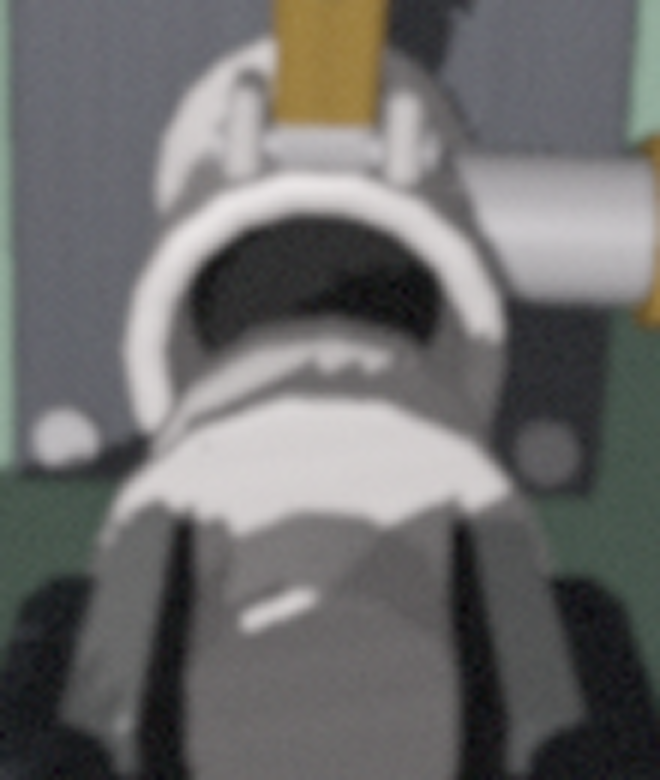

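```bash
python3 -m jog '[{"offset":[0,-0.03,0],"turn":0},{"offset":[0,0,0],"turn":0},{"offset":[0,0,0],"turn":0},{"offset":[0,0,0],"turn":0}]'
python3 snap.py w8
cat > rimarc.py <<'E'
from plug import *
import sys
n=sys.argv[1];st=pickle.load(open(f"pics/{n}.pkl","rb"));im=cv2.imread(f"pics/{n}.png");C=cam("wrist",st);g=cv2.cvtColor(im,cv2.COLOR_BGR2GRAY)
c0=np.array(eval(sys.argv[2]));zt=120
# radial edge: inner edge (bright ring -> dark bore) along rays in the upper half, mapped to plane z=120, circle fit
pts=[]
for a in np.radians(np.arange(200,341,5)):
    prof=[];rr=np.arange(8,36,.25)
    for r in rr:
        prof.append(cv2.getRectSubPix(g.astype(np.float32),(1,1),(float(c0[0]+r*np.cos(a)),float(c0[1]+r*np.sin(a))))[0,0])
    prof=np.array(prof);d=np.diff(prof);i=np.argmax(d);
    if d[i]>5: pts.append(c0+rr[i]*np.array([np.cos(a),np.sin(a)]))
pts=np.array(pts);W=np.array([plane(C,p,zt)[:2] for p in pts])
from scipy.optimize import least_squares
f=least_squares(lambda p:np.hypot(*(W-p[:2]).T)-p[2],[525,-82,20.5],loss="soft_l1")
M=R.from_quat(st["orientation"]).as_matrix()
d=M.T@(np.append(f.x[:2],120)-st["tcp_pos"]);print("circle",f.x.round(2),"tool",d.round(2),len(pts))
f2=least_squares(lambda p:np.hypot(*(W-p[:2]).T)-20.5,[525,-82],loss="soft_l1");print("r fixed",f2.x.round(2),(M.T@(np.append(f2.x,120)-st["tcp_pos"])).round(2))
print("calib t",np.array(arm.get_calibration("wrist")["T_tool_cam"])[:3,3].round(2))
E
python3 rimarc.py w8 '(317.,205.)'; python3 rimarc.py w7 '(317.,205.)';python3 rimarc.py w6 '(319.6,162.)';python3 rimarc.py w5 '(324.6,128.4)'
```

```text
t: 9.42
tcp_pos: [526.4, -81.0, 203.0]
orientation: [0.855, 0.518, 0.0, 0.0]
ft_force: [-0.7, 0.6, -1.7]
grip_width: 0.256
9.4167 [-0.254 -0.118  1.941  0.     1.318  0.228] [526.37 -81.04 202.98] [[0.463, 0.886, 0.0], [0.886, -0.463, -0.0], [0.0, 0.0, -1.0]] [-0.74  0.56 -1.71]
circle [524.32 -83.42  19.77] tool [-3.06 -0.74 82.98] 29
r fixed [523.97 -84.19] [-3.92 -0.69 82.98]
calib t [  72.94   -1.04 -143.83]
circle [524.2  -83.61  19.97] tool [-3.65 -2.16 83.64] 29
r fixed [523.92 -84.15] [-4.27 -2.16 83.64]
calib t [  72.94   -1.04 -143.83]
circle [524.25 -83.76  19.96] tool [ 27.24   0.41 121.57] 29
r fixed [523.96 -84.34] [ 26.59   0.41 121.57]
calib t [  72.94   -1.04 -143.83]
circle [524.26 -83.56  20.18] tool [ 57.44   4.67 120.09] 29
r fixed [524.08 -83.91] [ 57.05   4.67 120.09]
calib t [  72.94   -1.04 -143.83]
```

```bash
python3 -m jog '[{"offset":[-0.065,0,0],"turn":0},{"offset":[0,0,0.4],"turn":0},{"offset":[0,0,0.4],"turn":0},{"offset":[0,0,0.4],"turn":0},{"offset":[0,0,0],"turn":0},{"offset":[0,0,0],"turn":0},{"offset":[0,0,0],"turn":0}]'
python3 snap.py w9
python3 - <<'E'
from h import *
s=arm.capture("side");crop(s,280,110,100,90,8,"g1.png")
crop(cv2.imread("pics/w9.png")[:,:,::-1],265,150,110,130,6,"g2.png")
E
```

```text
t: 10.05
tcp_pos: [525.4, -82.7, 166.4]
orientation: [0.855, 0.518, -0.0, -0.0]
ft_force: [0.1, 0.4, -1.1]
grip_width: 0.264
10.05 [-0.257 -0.088  1.977 -0.     1.254  0.224] [525.38 -82.7  166.45] [[0.463, 0.887, -0.001], [0.887, -0.463, 0.0], [-0.0, -0.001, -1.0]] [ 0.06  0.38 -1.13]
```

View pics/g1.png

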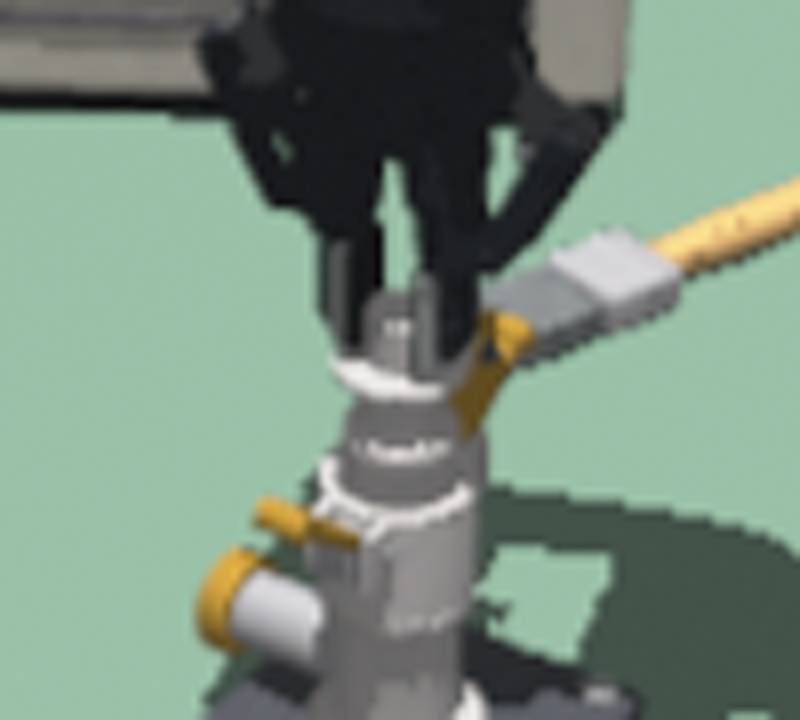

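View pics/g2.png

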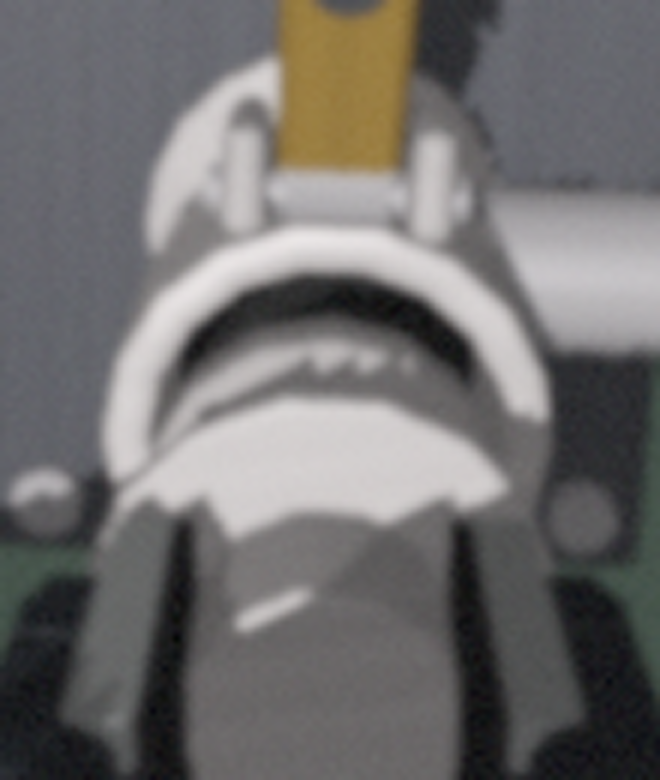

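```bash
python3 -m jog '[{"offset":[0,0,0.15],"turn":0},{"offset":[0,0,0.15],"turn":0},{"offset":[0,0,0.1],"turn":0},{"offset":[0,0,0.1],"turn":0},{"offset":[0,0,0.1],"turn":0},{"offset":[0,0,0],"turn":0}]'
python3 -m jog '[{"offset":[0,0,0.1],"turn":0},{"offset":[0,0,0.1],"turn":0},{"offset":[0,0,0.1],"turn":0},{"offset":[0,0,0],"turn":0}]'
```

```text
t: 10.65
tcp_pos: [525.0, -82.6, 147.9]
orientation: [0.855, 0.518, -0.0, -0.0]
ft_force: [0.6, -0.1, -1.5]
grip_width: 0.256
t: 10.98
tcp_pos: [525.0, -82.6, 138.9]
orientation: [0.855, 0.518, -0.0, -0.0]
ft_force: [0.8, -0.5, -1.3]
grip_width: 0.258
```

```bash
python3 -m jog '[{"offset":[0,0,0.08],"turn":0},{"offset":[0,0,0.08],"turn":0},{"offset":[0,0,0],"turn":0}]'
python3 -m jog '[{"offset":[0,0,0.05],"turn":0},{"offset":[0,0,0],"turn":0}]'
python3 - <<'E'
from h import *
s=arm.capture("side");crop(s,280,110,100,90,8,"g3.png")
E
```

```text
t: 11.23
tcp_pos: [525.1, -82.7, 134.4]
orientation: [0.855, 0.518, -0.0, -0.0]
ft_force: [0.2, 0.6, -1.6]
grip_width: 0.258
t: 11.4
tcp_pos: [525.4, -82.7, 133.3]
orientation: [0.855, 0.518, -0.0, -0.0]
ft_force: [0.1, 0.2, -1.7]
grip_width: 0.255
```

View pics/g3.png

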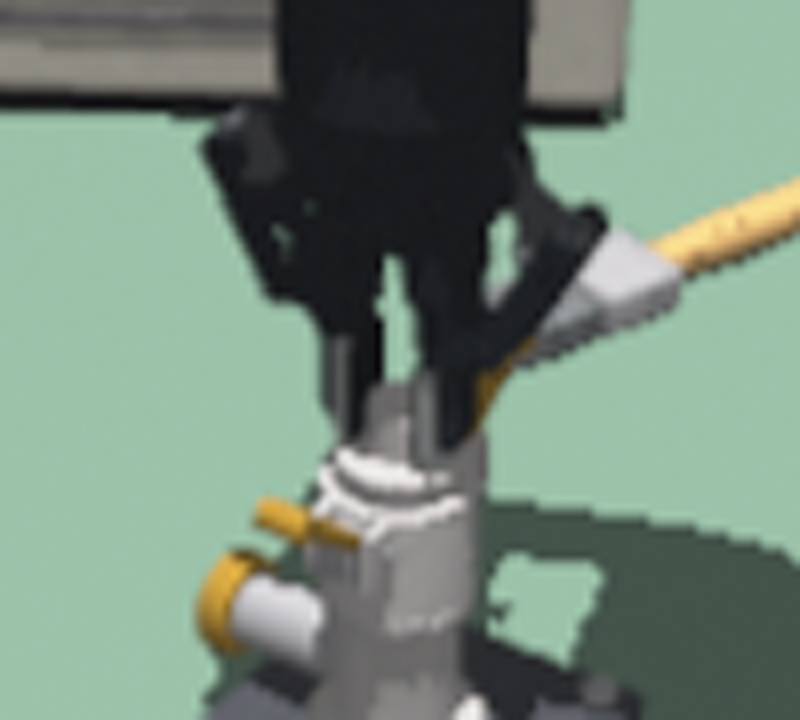

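The plug is going into the mouth freely. I'll lower it the last millimetres until the gasket pushes back.

```bash
python3 -m jog '[{"offset":[0,0,0.05],"turn":0},{"offset":[0,0,0],"turn":0}]'
python3 -m jog '[{"offset":[0,0,0.04],"turn":0},{"offset":[0,0,0],"turn":0}]'
```

```text
t: 11.62
tcp_pos: [525.4, -82.7, 131.9]
orientation: [0.855, 0.518, -0.0, -0.0]
ft_force: [-0.6, -0.1, -2.1]
grip_width: 0.257
t: 11.78
tcp_pos: [525.6, -82.8, 131.0]
orientation: [0.855, 0.518, 0.0, 0.0]
ft_force: [0.0, 0.4, 0.4]
grip_width: 0.261
```

```bash
python3 -m jog '[{"offset":[0,0,0],"turn":0},{"offset":[0,0,0],"turn":0},{"offset":[0,0,0],"turn":0},{"offset":[0,0,0],"turn":0}]' 0.6
python3 -m jog '[{"offset":[0,0,-0.2],"turn":0},{"offset":[0,0,-0.5],"turn":0},{"offset":[0,0,-0.7],"turn":0},{"offset":[0,0,-0.7],"turn":0},{"offset":[0,0,-0.7],"turn":0},{"offset":[0,0,-0.7],"turn":0},{"offset":[0,0,0],"turn":0},{"offset":[0,0,0],"turn":0},{"offset":[0,0,0],"turn":0}]'
python3 snap.py w10
python3 - <<'E'
from h import *
s=arm.capture("side");crop(s,280,110,100,90,8,"g4.png")
E
```

```text
t: 12.12
tcp_pos: [525.6, -82.8, 131.0]
orientation: [0.855, 0.518, 0.0, 0.0]
ft_force: [-1.5, 0.4, -0.3]
grip_width: 0.602
t: 12.87
tcp_pos: [525.1, -82.6, 235.2]
orientation: [0.855, 0.518, -0.0, -0.0]
ft_force: [0.2, 0.3, -0.7]
grip_width: 0.602
12.8667 [-0.257 -0.142  1.908  0.     1.377  0.224] [525.08 -82.6  235.16] [[0.463, 0.887, -0.001], [0.887, -0.463, 0.0], [-0.0, -0.001, -1.0]] [ 0.15  0.33 -0.7 ]
```

View pics/g4.png

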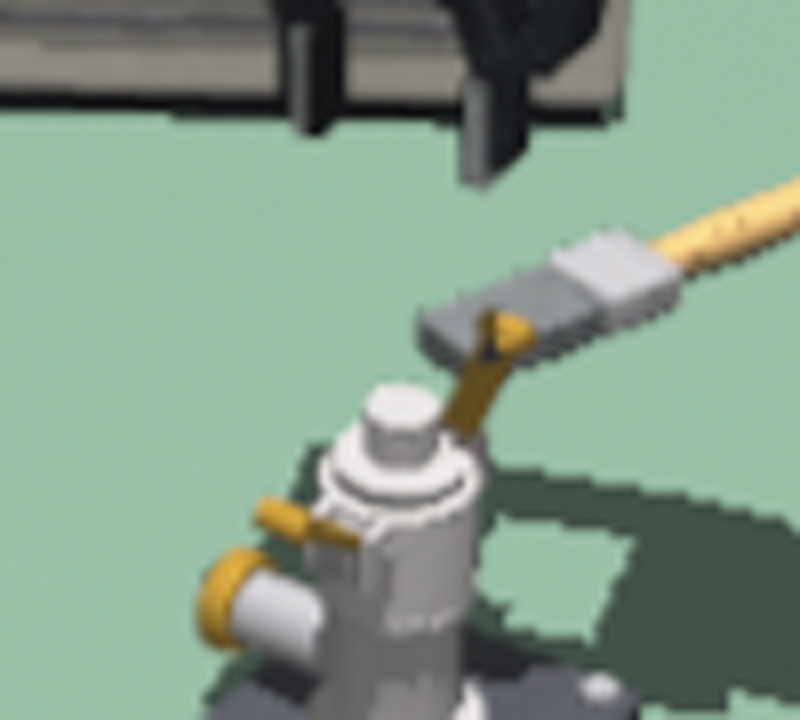

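View pics/w10.png

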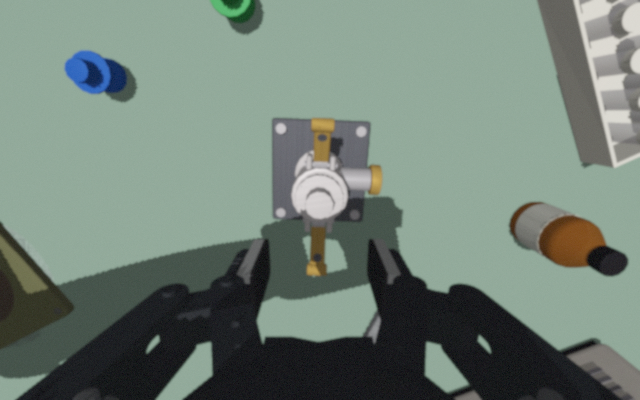

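```bash
python3 - <<'E'
from plug import *
st=pickle.load(open("pics/w10.pkl","rb"));C=cam("wrist",st)
im=cv2.imread("pics/w10.png");hsv=cv2.cvtColor(im,cv2.COLOR_BGR2HSV)
m=cv2.inRange(hsv,(12,110,60),(32,255,255))
n,l,s,c=cv2.connectedComponentsWithStats(m)
for i in range(1,n):
    if s[i,4]>30: print(s[i].tolist(),c[i].round(1))
a=plane(C,(322.5,125.5),142);b=plane(C,(316,269),142);print(a,b,np.degrees(np.arctan2(*(a-b)[[1,0]])),(a+b)/2)
crop(im[:,:,::-1],270,105,120,185,4,"g5.png")
E
```

```text
[312, 119, 22, 42, 654] [322.  137.4]
[369, 166, 12, 28, 253] [375.4 179.4]
[511, 203, 25, 32, 148] [518.2 215.6]
[540, 216, 66, 51, 2359] [570.1 240.6]
[307, 228, 19, 48, 581] [316.8 252.4]
[555.79558662 -28.37374732 142.        ] [ 492.44314638 -137.86443472  142.        ] 59.94588341004833 [524.1193665  -83.11909102 142.        ]
```

View pics/g5.png

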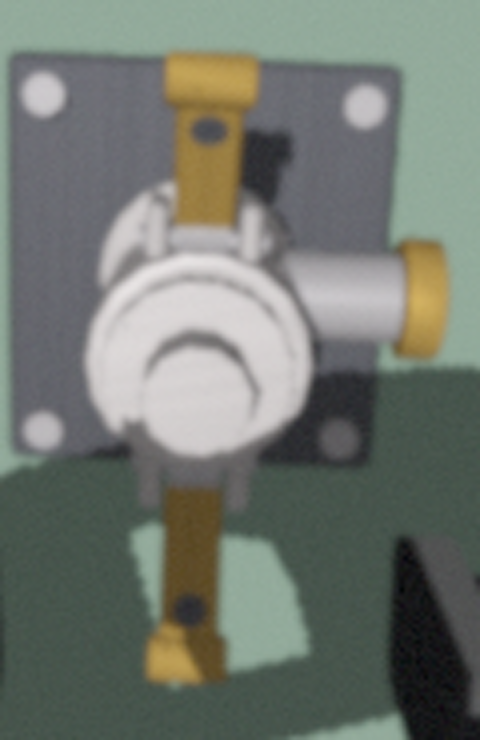

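The plug stands in the mouth with both arms up. The arms' line is at about 59.8 degrees, so I'll turn the jaws into it, open fully and centre on the mouth.

```bash
python3 -m jog '[{"offset":[-0.06,0,0],"turn":-1},{"offset":[0,0,0],"turn":-1},{"offset":[0,0,0],"turn":-1},{"offset":[0,0,0],"turn":-1},{"offset":[0,0,0],"turn":-1},{"offset":[0,0,0],"turn":-1},{"offset":[0,0,0],"turn":-1},{"offset":[0,0,0],"turn":-1},{"offset":[0,0,0],"turn":-1},{"offset":[0,0,0],"turn":-1},{"offset":[0,0,0],"turn":-1},{"offset":[0,0,0],"turn":-1},{"offset":[0,0,0],"turn":-0.7},{"offset":[0,0,0.4],"turn":0},{"offset":[0,0,0.4],"turn":0},{"offset":[0,0,0],"turn":0},{"offset":[0,0,0],"turn":0},{"offset":[0,0,0],"turn":0}]' 1
python3 snap.py w11
python3 -c "
from h import *
crop(cv2.imread('pics/w11.png')[:,:,::-1],200,120,240,160,3.3,'g6.png')"
```

```text
t: 14.47
tcp_pos: [524.3, -84.2, 211.0]
orientation: [0.261, 0.965, 0.0, -0.001]
ft_force: [0.8, -0.1, -0.3]
grip_width: 1.001
14.4667 [-0.26  -0.127  1.935  0.     1.335 -1.303] [524.29 -84.24 211.01] [[-0.863, 0.504, -0.001], [0.504, 0.863, 0.0], [0.001, -0.0, -1.0]] [ 0.83 -0.15 -0.34]
```

View pics/w11.png

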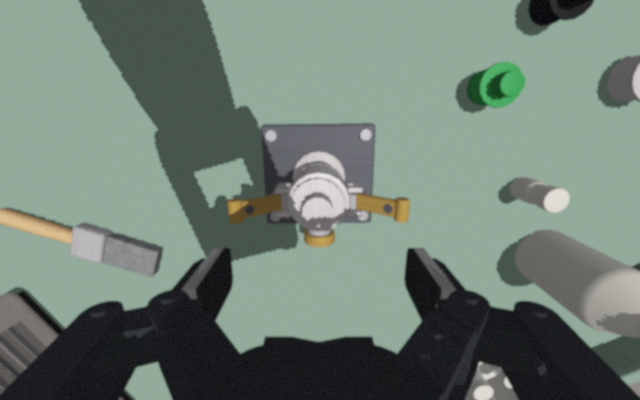

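View pics/g6.png

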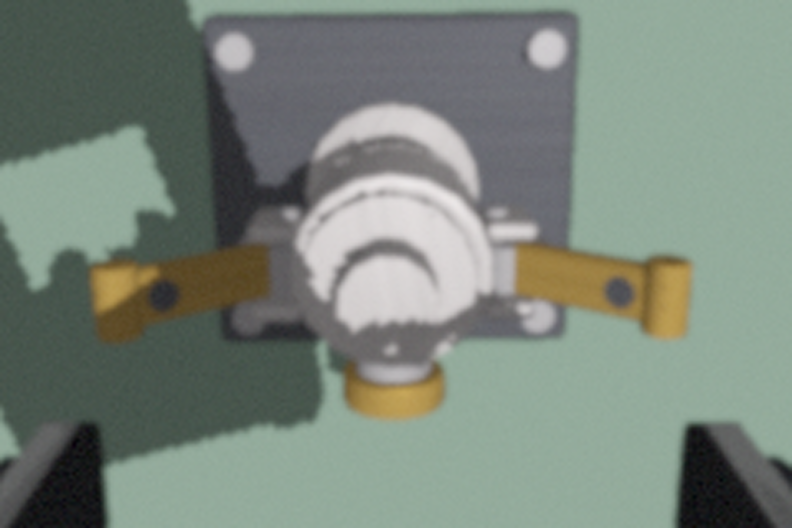

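The cross bars (cols 227 and 410) and the finger tips (230 and 408) share a centre near col 318.5, and the tips are level in the image. I'm centred on the coupler, so I'll descend to just above the arms.

```bash
python3 -m jog '[{"offset":[0,0,0.5],"turn":0},{"offset":[0,0,0.5],"turn":0},{"offset":[0,0,0.5],"turn":0},{"offset":[0,0,0.5],"turn":0},{"offset":[0,0,0.3],"turn":0},{"offset":[0,0,0],"turn":0},{"offset":[0,0,0],"turn":0}]'
python3 snap.py w12
python3 - <<'E'
from h import *
s=arm.capture("side");crop(s,260,90,140,110,5.5,"g7.png")
E
```

```text
t: 15.1
tcp_pos: [524.7, -84.3, 143.0]
orientation: [0.261, 0.965, -0.0, -0.0]
ft_force: [-0.8, -0.4, 0.1]
grip_width: 1.007
15.1 [-0.26  -0.066  1.998 -0.     1.21  -1.303] [524.71 -84.34 143.  ] [[-0.864, 0.504, -0.0], [0.504, 0.864, 0.0], [0.0, -0.0, -1.0]] [-0.83 -0.4   0.11]
```

View pics/w12.png

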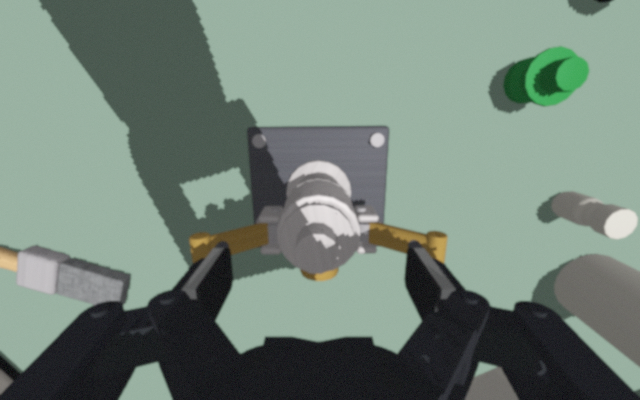

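View pics/g7.png

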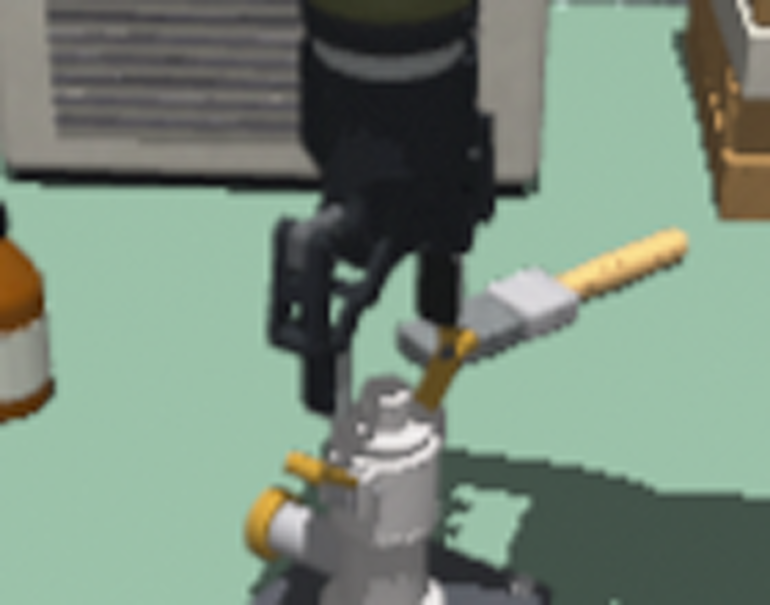

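```bash
python3 -m jog '[{"offset":[0,0,0.1],"turn":0},{"offset":[0,0,0.1],"turn":0},{"offset":[0,0,0.1],"turn":0},{"offset":[0,0,0.1],"turn":0},{"offset":[0,0,0.1],"turn":0},{"offset":[0,0,0],"turn":0}]'
python3 -m jog '[{"offset":[0,0,0.08],"turn":0},{"offset":[0,0,0.08],"turn":0},{"offset":[0,0,0.08],"turn":0}]'
python3 -m jog '[{"offset":[0,0,0.08],"turn":0},{"offset":[0,0,0.08],"turn":0},{"offset":[0,0,0.08],"turn":0}]'
```

```text
t: 15.7
tcp_pos: [524.1, -84.2, 126.8]
orientation: [0.261, 0.965, 0.0, -0.001]
ft_force: [0.0, 0.0, -0.2]
grip_width: 1.004
t: 15.95
tcp_pos: [524.7, -84.3, 120.5]
orientation: [0.261, 0.965, -0.0, 0.0]
ft_force: [-0.0, 0.4, -0.2]
grip_width: 1.002
t: 16.2
tcp_pos: [525.7, -84.5, 115.0]
orientation: [0.261, 0.965, 0.0, 0.001]
ft_force: [-1.1, 0.7, 8.4]
grip_width: 1.001
```

```bash
python3 -m jog '[{"offset":[0,0,0.06],"turn":0},{"offset":[0,0,0.06],"turn":0},{"offset":[0,0,0.06],"turn":0}]'
python3 -m jog '[{"offset":[0,0,0.06],"turn":0},{"offset":[0,0,0.06],"turn":0},{"offset":[0,0,0.06],"turn":0}]'
python3 snap.py w13
python3 - <<'E'
from h import *
crop(cv2.imread("pics/w13.png")[:,:,::-1],150,130,340,180,2.3,"g8.png")
s=arm.capture("side");crop(s,260,90,140,110,5.5,"g9.png");print(arm.state()["torque"])
E
```

```text
t: 16.45
tcp_pos: [526.4, -84.7, 110.5]
orientation: [0.261, 0.965, 0.0, 0.002]
ft_force: [-0.0, 0.9, 8.9]
grip_width: 0.999
t: 16.7
tcp_pos: [526.8, -84.8, 105.4]
orientation: [0.261, 0.965, 0.0, 0.003]
ft_force: [-0.4, 0.7, 8.8]
grip_width: 1.002
16.7 [-0.26  -0.022  2.024  0.     1.135 -1.303] [526.76 -84.85 105.37] [[-0.864, 0.504, 0.005], [0.504, 0.864, -0.001], [-0.005, 0.001, -1.0]] [-0.4   0.7   8.82]
[-0.02827422 -0.08578398 -0.00775126]
```

View pics/g8.png

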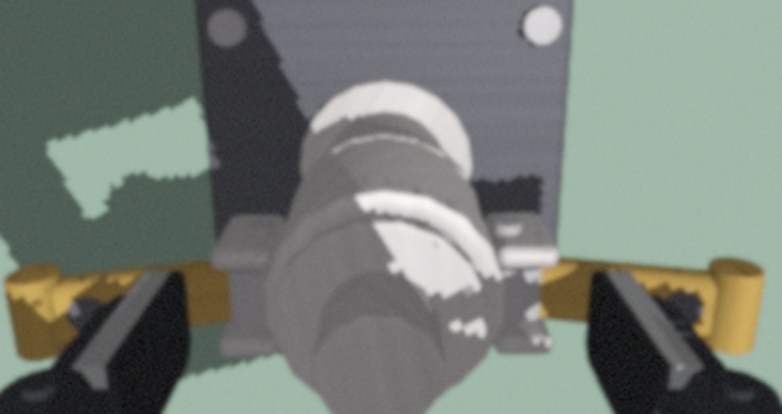

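View pics/g9.png

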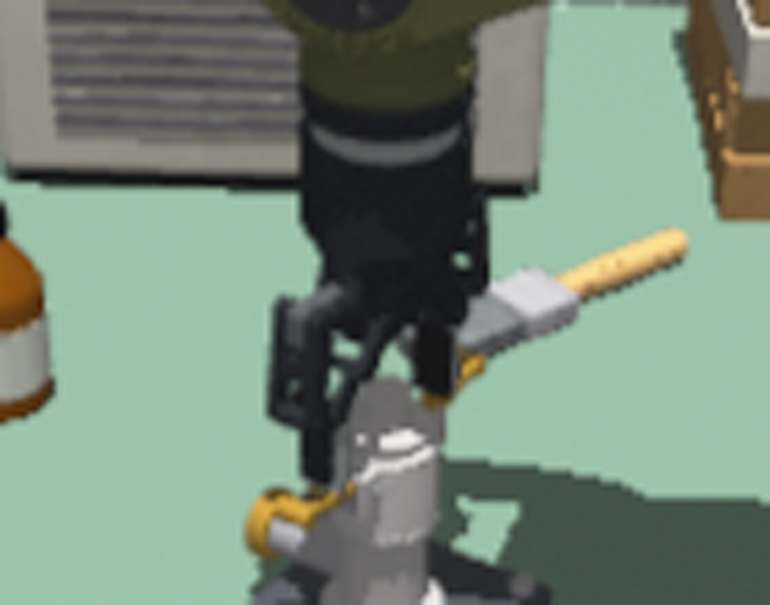

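```bash
python3 -m jog '[{"offset":[0,0,0.06],"turn":0},{"offset":[0,0,0.06],"turn":0},{"offset":[0,0,0.06],"turn":0}]'
python3 -m jog '[{"offset":[0,0,0.06],"turn":0},{"offset":[0,0,0.06],"turn":0},{"offset":[0,0,0.06],"turn":0}]'
python3 -m jog '[{"offset":[0,0,0.06],"turn":0},{"offset":[0,0,0.06],"turn":0}]'
python3 snap.py w14
python3 - <<'E'
from h import *
crop(cv2.imread("pics/w14.png")[:,:,::-1],150,130,340,180,2.3,"h1.png")
s=arm.capture("side");crop(s,260,90,140,110,5.5,"h2.png");print(arm.state()["torque"])
E
```

```text
t: 17.05
tcp_pos: [526.9, -85.0, 100.2]
orientation: [0.261, 0.965, -0.0, 0.003]
ft_force: [-1.1, -0.7, 10.9]
grip_width: 1.002
t: 17.3
tcp_pos: [526.9, -85.1, 95.6]
orientation: [0.261, 0.965, -0.0, 0.003]
ft_force: [-3.7, 0.5, 16.1]
grip_width: 1.002
t: 17.47
tcp_pos: [527.0, -85.1, 92.5]
orientation: [0.261, 0.965, -0.0, 0.002]
ft_force: [-7.0, 1.4, 20.1]
grip_width: 1.001
17.4667 [-2.600e-01 -5.000e-03  2.031e+00 -1.000e-03  1.111e+00 -1.303e+00] [526.99 -85.12  92.55] [[-0.864, 0.504, 0.005], [0.504, 0.864, -0.002], [-0.005, 0.001, -1.0]] [-6.96  1.4  20.13]
[ 0.06324057  0.54964906 -0.01286862]
```

View pics/h1.png

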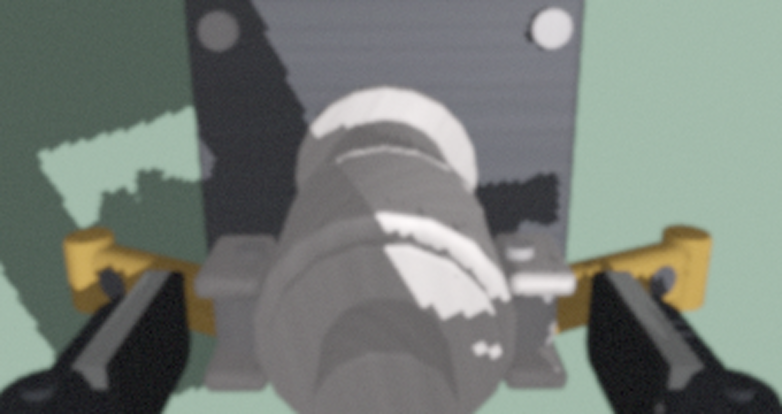

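View pics/h2.png

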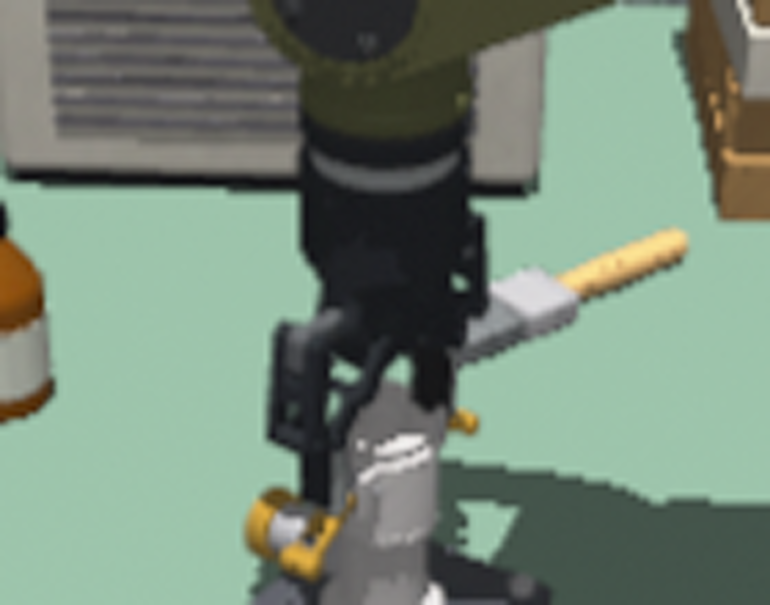

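```bash
python3 -m jog '[{"offset":[0.04,-0.01,0],"turn":0},{"offset":[0,0,0],"turn":0}]'
python3 -m jog '[{"offset":[0,0,0],"turn":0}]'
```

```text
t: 17.73
tcp_pos: [526.9, -85.0, 92.2]
orientation: [0.261, 0.965, -0.0, 0.004]
ft_force: [1.2, -0.2, 11.9]
grip_width: 1.002
t: 17.82
tcp_pos: [526.9, -85.0, 92.2]
orientation: [0.261, 0.965, -0.0, 0.004]
ft_force: [0.7, -0.9, 11.1]
grip_width: 0.999
```

```bash
python3 -m jog '[{"offset":[0.01,0,0.04],"turn":0},{"offset":[0.01,0,0.04],"turn":0},{"offset":[0,0,0],"turn":0}]'
python3 -m jog '[{"offset":[0.01,0,0.04],"turn":0},{"offset":[0.01,0,0.04],"turn":0},{"offset":[0,0,0],"turn":0}]'
```

```text
t: 18.07
tcp_pos: [527.1, -84.9, 91.2]
orientation: [0.261, 0.965, -0.0, 0.005]
ft_force: [-0.7, -0.6, 15.8]
grip_width: 0.998
t: 18.32
tcp_pos: [527.0, -84.8, 88.8]
orientation: [0.261, 0.965, -0.0, 0.006]
ft_force: [2.4, -0.5, 13.3]
grip_width: 1.0
```

```bash
python3 -m jog '[{"offset":[0,0,0.04],"turn":0},{"offset":[0,0,0.04],"turn":0},{"offset":[0,0,0],"turn":0}]'
python3 -m jog '[{"offset":[0.01,0,0.04],"turn":0},{"offset":[0,0,0.03],"turn":0},{"offset":[0,0,0],"turn":0}]'
python3 snap.py w15
python3 - <<'E'
from h import *
crop(cv2.imread("pics/w15.png")[:,:,::-1],150,130,340,180,2.3,"h3.png")
s=arm.capture("side");crop(s,260,90,140,110,5.5,"h4.png");print(arm.state()["torque"])
E
```

```text
t: 18.57
tcp_pos: [526.8, -84.8, 85.8]
orientation: [0.261, 0.965, -0.0, 0.005]
ft_force: [2.8, -1.3, 11.0]
grip_width: 1.001
t: 18.82
tcp_pos: [526.5, -84.7, 83.6]
orientation: [0.261, 0.965, -0.0, 0.005]
ft_force: [2.7, -1.3, 11.8]
grip_width: 1.0
18.8167 [-2.600e-01  2.000e-03  2.041e+00 -1.000e-03  1.088e+00 -1.303e+00] [526.49 -84.73  83.61] [[-0.864, 0.504, 0.01], [0.504, 0.864, -0.003], [-0.01, 0.002, -1.0]] [ 2.72 -1.34 11.76]
[-0.29418523 -0.3950818   0.00529506]
```

View pics/h3.png

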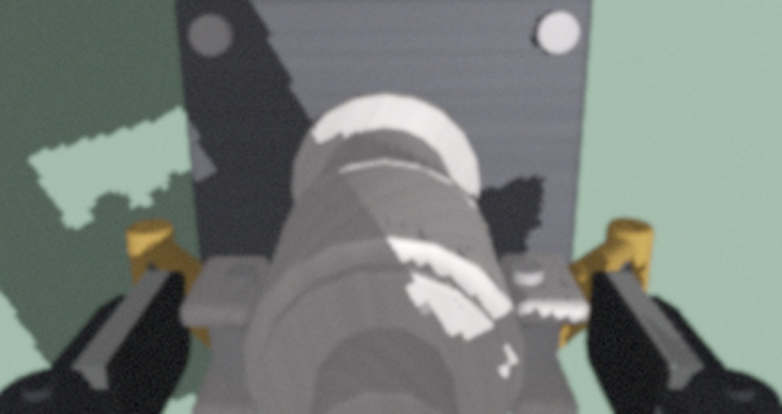

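View pics/h4.png

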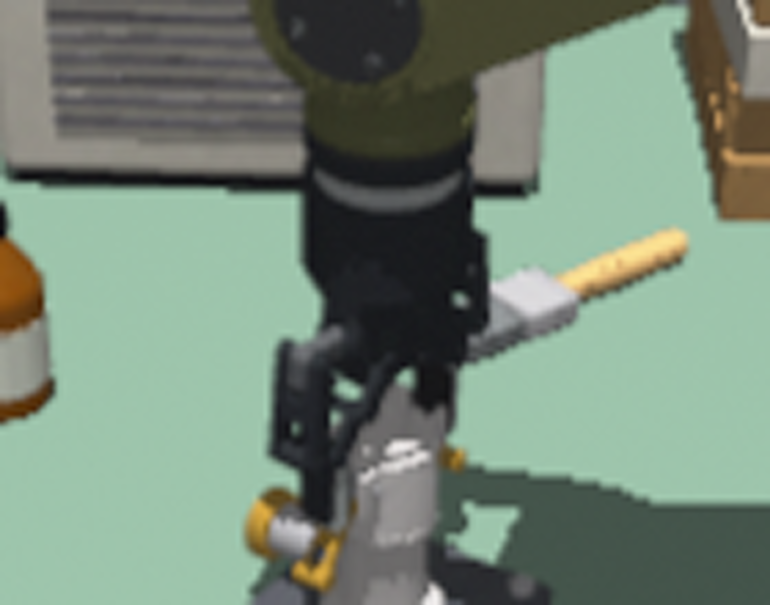

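```bash
python3 -m jog '[{"offset":[0,0,0.04],"turn":0},{"offset":[0,0,0.03],"turn":0},{"offset":[0,0,0],"turn":0}]'
python3 -m jog '[{"offset":[0,0,0.03],"turn":0},{"offset":[0,0,0],"turn":0}]'
python3 -m jog '[{"offset":[0,0,0.03],"turn":0},{"offset":[0,0,0],"turn":0}]'
```

```text
t: 19.17
tcp_pos: [526.2, -84.5, 81.1]
orientation: [0.261, 0.965, -0.0, 0.005]
ft_force: [3.1, -0.3, 11.4]
grip_width: 1.001
t: 19.33
tcp_pos: [526.0, -84.5, 80.0]
orientation: [0.261, 0.965, -0.0, 0.005]
ft_force: [1.5, -1.8, 11.0]
grip_width: 1.0
t: 19.5
tcp_pos: [525.8, -84.4, 78.9]
orientation: [0.261, 0.965, -0.0, 0.004]
ft_force: [1.0, -0.9, 9.2]
grip_width: 1.001
```

```bash
python3 -m jog '[{"offset":[0,0,0.03],"turn":0},{"offset":[0,0,0],"turn":0}]'
python3 -m jog '[{"offset":[0,0,0.02],"turn":0},{"offset":[0,0,0],"turn":0}]'
python3 snap.py w16
python3 - <<'E'
from h import *
crop(cv2.imread("pics/w16.png")[:,:,::-1],150,130,340,180,2.3,"h5.png")
s=arm.capture("side");crop(s,260,90,140,110,5.5,"h6.png");print(arm.state()["torque"])
E
```

```text
t: 19.67
tcp_pos: [525.7, -84.4, 77.9]
orientation: [0.261, 0.965, -0.0, 0.004]
ft_force: [1.0, -1.0, 9.1]
grip_width: 0.998
t: 19.83
tcp_pos: [525.6, -84.3, 77.2]
orientation: [0.261, 0.965, -0.0, 0.004]
ft_force: [1.2, -0.9, 9.0]
grip_width: 1.0
19.8333 [-0.26   0.01   2.045 -0.     1.078 -1.303] [525.6  -84.3   77.16] [[-0.864, 0.504, 0.008], [0.504, 0.864, -0.002], [-0.008, 0.002, -1.0]] [ 1.16 -0.89  9.  ]
[-0.11602225 -0.20912141  0.01486711]
```

View pics/h5.png

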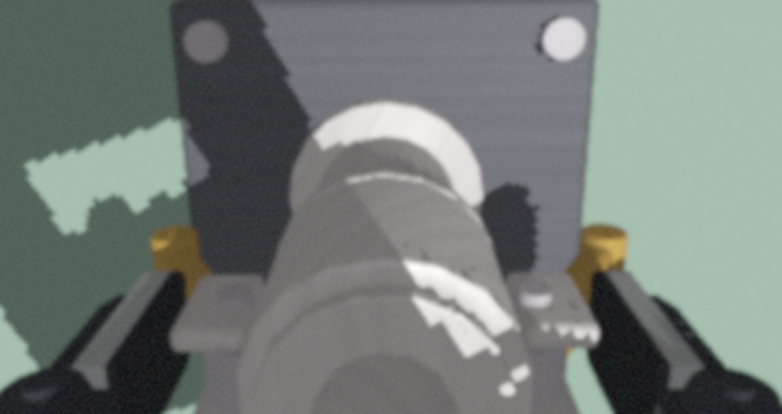

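View pics/h6.png

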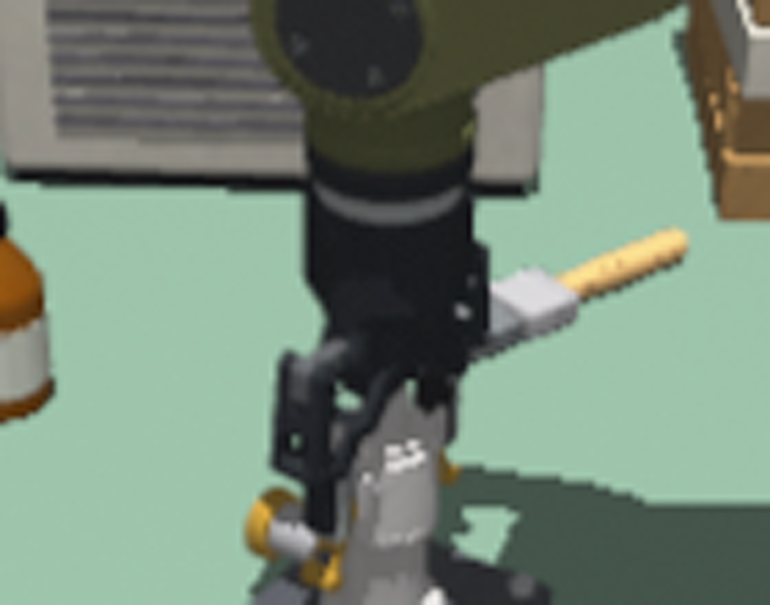

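```bash
python3 -m jog '[{"offset":[0,0,0.03],"turn":0},{"offset":[0,0,0],"turn":0}]'
python3 -m jog '[{"offset":[0,0,0.03],"turn":0},{"offset":[0,0,0],"turn":0}]'
```

```text
t: 20.1
tcp_pos: [525.5, -84.5, 76.4]
orientation: [0.261, 0.965, -0.0, 0.004]
ft_force: [-0.1, -1.4, 10.8]
grip_width: 1.001
t: 20.27
tcp_pos: [525.4, -84.7, 75.8]
orientation: [0.261, 0.965, -0.001, 0.004]
ft_force: [-1.0, -0.9, 13.6]
grip_width: 0.999
```

```bash
python3 -m jog '[{"offset":[0,0,0.02],"turn":0},{"offset":[0,0,0],"turn":0}]'
python3 -m jog '[{"offset":[0,0,0.02],"turn":0},{"offset":[0,0,0],"turn":0}]'
```

```text
t: 20.43
tcp_pos: [525.4, -84.7, 75.6]
orientation: [0.261, 0.965, -0.001, 0.004]
ft_force: [-2.0, -0.6, 15.5]
grip_width: 0.995
t: 20.6
tcp_pos: [525.5, -84.8, 75.4]
orientation: [0.261, 0.965, -0.001, 0.004]
ft_force: [-3.7, -1.8, 17.3]
grip_width: 1.002
```

```bash
python3 snap.py w17
python3 - <<'E'
from h import *
crop(cv2.imread("pics/w17.png")[:,:,::-1],190,200,250,130,3.2,"h7.png")
s=arm.capture("side");crop(s,290,140,70,70,9,"h8.png");print(arm.state()["torque"],arm.state()["ft_force"])
E
```

```text
20.6 [-2.600e-01  1.300e-02  2.046e+00 -2.000e-03  1.076e+00 -1.303e+00] [525.53 -84.79  75.44] [[-0.864, 0.503, 0.007], [0.503, 0.864, -0.004], [-0.008, 0.0, -1.0]] [-3.71 -1.82 17.33]
[-0.36191293  0.63118141  0.02100191] [-3.24079328 -0.65575477 17.9269523 ]
```

View pics/h7.png

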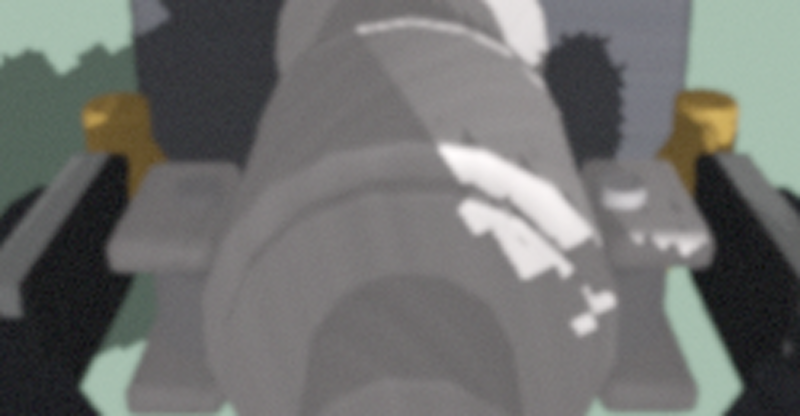

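View pics/h8.png

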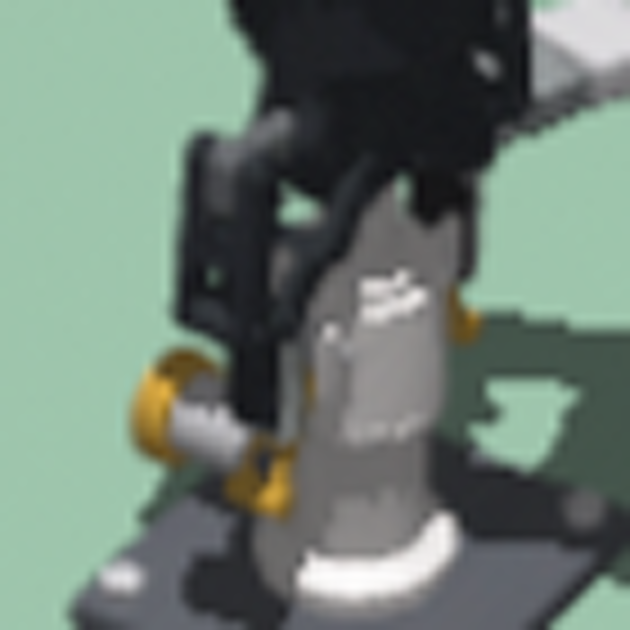

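```bash
python3 -m jog '[{"offset":[0.012,-0.012,0],"turn":0},{"offset":[0,0,0],"turn":0}]'
python3 -m jog '[{"offset":[0,0,0.02],"turn":0},{"offset":[0,0,0],"turn":0}]'
python3 -m jog '[{"offset":[0,0,0.02],"turn":0},{"offset":[0,0,0],"turn":0}]'
```

```text
t: 20.87
tcp_pos: [525.5, -84.8, 75.5]
orientation: [0.261, 0.965, -0.0, 0.004]
ft_force: [-0.8, -0.5, 16.8]
grip_width: 0.996
t: 21.03
tcp_pos: [525.5, -84.8, 75.4]
orientation: [0.261, 0.965, -0.001, 0.004]
ft_force: [-4.2, -0.9, 20.1]
grip_width: 1.001
t: 21.2
tcp_pos: [525.6, -84.8, 75.3]
orientation: [0.261, 0.965, -0.001, 0.004]
ft_force: [-4.5, -1.1, 22.1]
grip_width: 1.001
```

Force now rises with almost no travel, so the stop seems reached. I'll lift off and inspect both arms.

```bash
python3 -m jog '[{"offset":[0,0,-0.1],"turn":0},{"offset":[0,0,-0.3],"turn":0},{"offset":[0,0,-0.6],"turn":0},{"offset":[0,0,-0.7],"turn":0},{"offset":[0,0,-0.8],"turn":0},{"offset":[0,0,-0.8],"turn":0},{"offset":[0,0,-0.8],"turn":0},{"offset":[0,0,0],"turn":0},{"offset":[0,0,0],"turn":0},{"offset":[0,0,0],"turn":0}]'
python3 snap.py w18
python3 - <<'E'
from h import *
crop(cv2.imread("pics/w18.png")[:,:,::-1],240,120,160,150,5,"i1.png")
s=arm.capture("side");crop(s,290,140,80,80,9,"i2.png")
E
```

```text
t: 22.03
tcp_pos: [520.9, -83.1, 191.1]
orientation: [0.261, 0.965, 0.0, -0.001]
ft_force: [0.9, -0.3, -0.5]
grip_width: 1.003
22.0333 [-0.26  -0.119  1.962  0.     1.3   -1.303] [520.88 -83.11 191.1 ] [[-0.864, 0.504, -0.002], [0.504, 0.864, 0.001], [0.002, -0.0, -1.0]] [ 0.92 -0.3  -0.55]
```

View pics/i1.png

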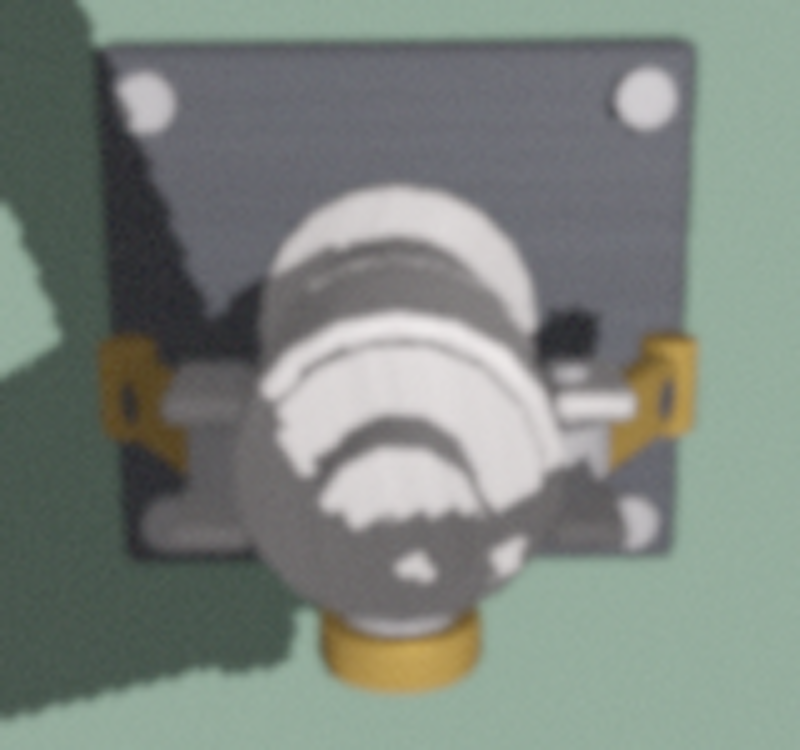

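View pics/i2.png

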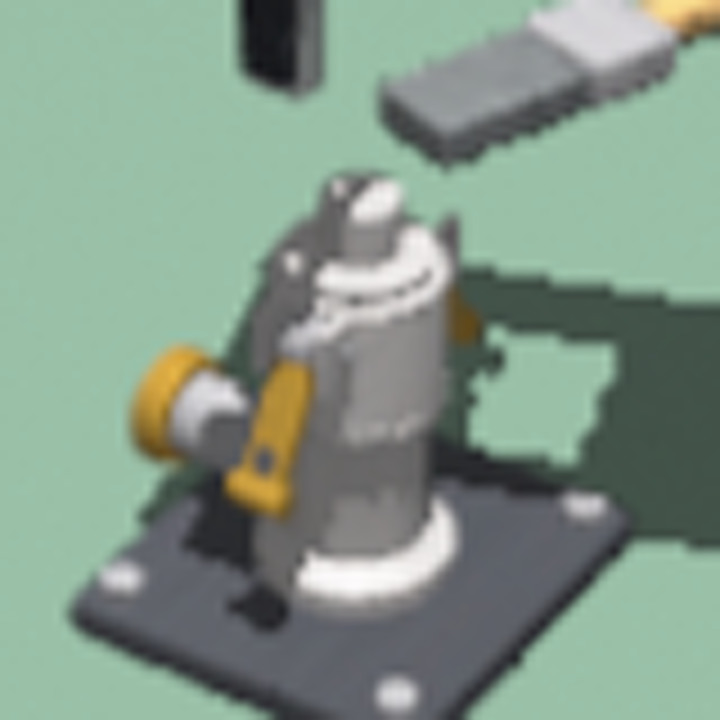

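```bash
python3 - <<'E'
from h import *
S=cam("side")
t=arm.capture("top");s=arm.capture("side")
for nm,im in(("top",t),("side",s)):
    d=np.abs(im.astype(int)-cv2.imread(f"pics/a_{nm}.png")[:,:,::-1].astype(int)).max(2)
    cv2.imwrite(f"pics/diff_{nm}.png",(d>40).astype(np.uint8)*255)
crop(s,300,150,60,50,12,"j1.png")
# stem-top row expected: collar 3.5 mm off vs on rim
for dz in (3.5,0): print(dz,proj(S,np.array([524.5,-84.5,120+dz+22])).round(2))
print(arm.state()["joint_velocities"].round(4))
E
```

```text
3.5 [329.65 160.84]
0 [329.64 161.99]
[-0.0009 -0.0028 -0.0059 -0.0001 -0.0004  0.0001]
```

View pics/j1.png

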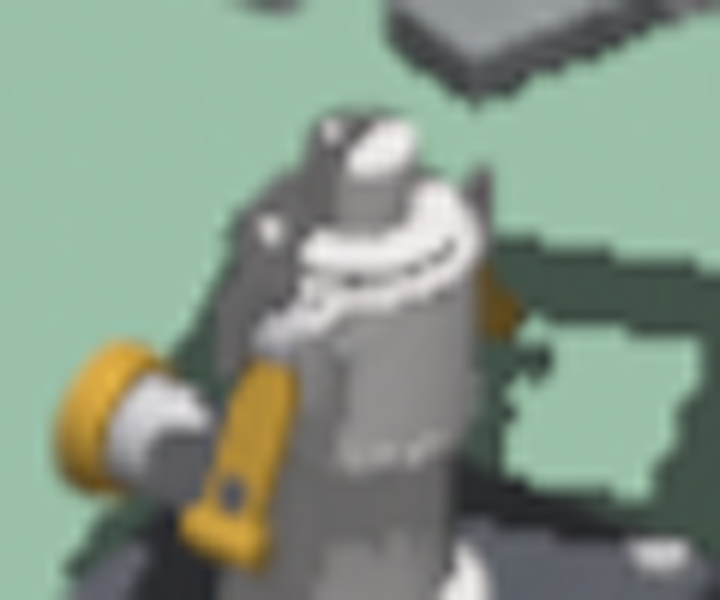

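View pics/diff_side.png

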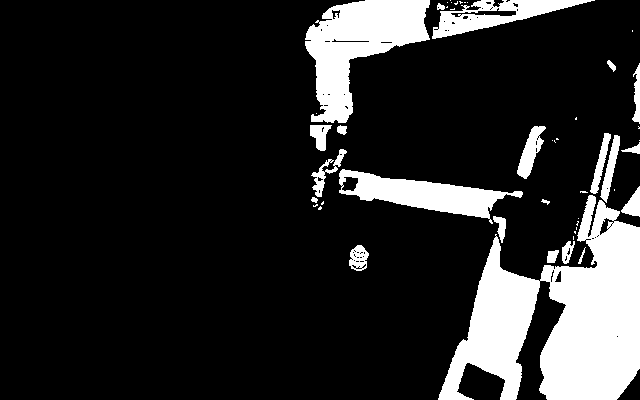

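The collar sits on the rim with only a thin dark line under it. The side view shows that only the plug, the coupler's arms and the robot have changed. Handing in.

```bash
python3 -c "
from plant import arm
print(arm.sign_off(), arm.state()['t'])"
```

```text
the job is handed in; nothing more can be done
the job is handed in; nothing more can be done
```

I stood the grooved plug in the coupler's mouth with both arms up. I then swung both cam arms down together with the fully opened gripper and let go. The job was handed in shortly after t ≈ 22 s, with the gripper lifted about 115 mm clear.

**Cam arms:** In the last wrist picture both look fully down. Their cross bars end about 56 mm from the coupler's axis, against 56 mm expected at 60° below level. Left and right agree within about 0.5 mm. This reading is good to about 0.6 mm, and the 1.69 rad limit would show as roughly 2 mm more.

**Plug:** The side view shows the collar at the rim. The stem top dropped about 1.1 px, where a drop of about 3.5 mm would show as 1.15 px. That is close to the picture's resolution, so I can't rule out a small gap.

**Forces:** The measured force stayed at or below about 23 N, read at the end of each move. It rose sharply over the last 0.2 mm, as it would at a firm stop. A sideways load of about 7 N built up midway, and I relieved it by shifting the tool a little over 1 mm.

**Other items:** Before-and-after side pictures show changes only at the plug, the coupler and the robot. I saved a top-view comparison but did not look at it.

**Checks that disagreed:** The wrist calibration differed by up to 2 mm from one script to the next. Two ways of locating the mouth also differed by about 2 mm. I aligned the plug using the plug and rim seen in the same picture, and it went in without resistance.

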